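Load and start the bakery's egg sanitiser

ROBOT

A 6-joint arm with a two-finger parallel gripper is mounted at the origin on the work surface. World frame = base frame: x ahead of the robot, y to its left, z up, the work surface at z = 0. Lengths are in mm, angles in rad, forces in N, time in s.
With the tool pointing down it reaches from about 300 to 775 mm from the base axis. Payload 14.6 kg.
Tool frame: the origin (TCP) lies between the finger pads; the fingertips stand 8 mm ahead of it and the grasp point (between the pads) lies 11 mm behind it; x points along the fingers, y is the direction in which the jaws open and shut, and the axes are right-handed (so a half turn about x gives the same grasp; the last joint's range is limited). The gripper opens to 94 mm and grips with 3 to 60 N. Pads are 16 mm wide; open, the fingers measure 119 mm over their backs; the gripper's body (75 mm by 177 mm) begins 78 mm behind the grasp point.
Start: joints at [-1.218, 0.3, 1.521, -0, 1.321, -0.067], TCP at [224.16, -502.237, 213.446] pointing down, gripper open.
Joint ranges: [-3.03, 3.03], [-0.79, 2.21], [0.23, 2.52], [-1.04, 4.18], [0, 3.07], [-2.55, 2.55]. Speed limits (rad/s): [2.22, 2.22, 2.57, 3.14, 3.14, 3.14].

INTERFACE

Orientations are given as [roll, pitch, yaw] about the fixed x, y, z axes, in that order (R = Rz(yaw) Ry(pitch) Rx(roll)).
In Python, from cell import telemetry, camera, calibration, order gives the robot as it stands.
- The arm moves only by the shell command python3 -m handwheel 'ROWS' [FORCE]. ROWS is JSON, a list of rows, each a list of 7 numbers: the turn, a rotation vector about the tool's x, y, z as a fraction of full scale, then the shift along the tool's x, y, z as a fraction of full scale, then the opening, from 0 (shut) to 1 (fully open). A call has 1 to 12 rows; each row is the pose to reach, as a shift and turn from the pose measured when the call began, along the tool's axes at that moment, turning the shorter way round; what a row does not reach only later rows make up. Full scale, the value 1, is 300 mm for a shift and pi rad for a turn. A row lasts 1/8 s, in which the tool goes at most 62.5 mm and 10.7 degrees, less where a joint would pass 70% of its speed; a pose out of reach is approached as far as the arm can. A call with a number of a shift or a turn outside -1 to 1 is refused whole. A call with a gripper value outside its range is refused whole. The fingers move at their own pace and stop on an object; FORCE is the grip in N (left out, the last holds). Time passes only in rows, so rows that repeat a pose let the fingers close. It gives the time, the measured TCP pose, the force and the opening at its end, in the units of the state.
- telemetry.read_state(): the state, without advancing time (a new reading comes with each control period).
- camera(name): name is "scene" or "top" or "wrist"; returns the picture (400x640x3 uint8, red, green, blue); there is no depth.
- calibration(name): a dict with "fov_y" (degrees; the focal length in pixels is half the picture's height over the tangent of half this angle, whatever the lens; pixels are square), "cx", "cy" (the principal point, pixels), "position" and "attitude" of the camera in the world. Camera axes: x right, y down, z forward; pixel columns grow to the right and rows downward; lengths in mm; the calibration is good to about 2 mm. A picture is of the moment at which its call begins: read the wrist's pose just before it. calibration takes no time and is no camera call; for the wrist camera it gives the pose at the moment of the call.
- order.sign_off(): hands the job in, once; it reports no verdict.
The state is a dict: "clock": time; "joints": joint angles; "qd": joint speeds; "effort": joint torques, N m; "eef_pos": TCP position; "eef_rot": TCP orientation; "wrist_force": force on the tool from outside, world axes, zero at the start; "moment": the same for the moment, N m; "finger_gap": finger opening in mm.
Only numpy, scipy, OpenCV 4.12 (cv2) and the standard library are available. Lean on these libraries where they do the work, as an engineer would, in place of code of your own. Each camera call takes 0.05 s, during which the arm holds its last target.

TASK

Run a batch of eggs through the sanitiser. First press the red key down until it clicks, to clear the last cycle, and let it up; then lift every egg from the felt board and lay it gently on its side, lengthwise, in a pocket of its own in the dimpled tray, and turn the timer dial so that its white pointer stands at the thick green mark. Once all the eggs are in and the dial is set, start it: press the green key down until it clicks and let it come up again. Handle the eggs lightly, neither squeezing, dropping nor pressing them hard, and leave the other things on the bench alone.

Things in the scene. Friction and masses are not known exactly. Their poses are not given: they have to be found in the camera images.
- sanitiser: white bench-top egg sanitiser, 276 mm (its x) x 206 mm (its y), fixed; a blue-grey moulded tray forms its top, 60 mm above the work surface, with 6 oval dimple pockets (3 along its x, 82 mm apart, by 2 along its y, 80 mm apart) and, round the edge, a lip 8 mm thick that stands 10 mm above the tray. Origin: centre of the underside; z up. It may stand left, middle or right on the bench, turned a few degrees
- pocket1 (a point): one of the 6 equal oval pockets, open 54 mm along the sanitiser's x and 36 mm along its y, long enough for one egg lying on its side with its long axis along the sanitiser's x. The point is where the centre of a well-seated egg rests: over the pocket's middle, 13.5 mm above the flat of the tray (the egg's lowest 9 mm sink below the flat)
- pocket2 (a point): one of the 6 equal oval pockets, open 54 mm along the sanitiser's x and 36 mm along its y, long enough for one egg lying on its side with its long axis along the sanitiser's x. The point is where the centre of a well-seated egg rests: over the pocket's middle, 13.5 mm above the flat of the tray (the egg's lowest 9 mm sink below the flat)
- pocket3 (a point): one of the 6 equal oval pockets, open 54 mm along the sanitiser's x and 36 mm along its y, long enough for one egg lying on its side with its long axis along the sanitiser's x. The point is where the centre of a well-seated egg rests: over the pocket's middle, 13.5 mm above the flat of the tray (the egg's lowest 9 mm sink below the flat)
- pocket4 (a point): one of the 6 equal oval pockets, open 54 mm along the sanitiser's x and 36 mm along its y, long enough for one egg lying on its side with its long axis along the sanitiser's x. The point is where the centre of a well-seated egg rests: over the pocket's middle, 13.5 mm above the flat of the tray (the egg's lowest 9 mm sink below the flat)
- pocket5 (a point): one of the 6 equal oval pockets, open 54 mm along the sanitiser's x and 36 mm along its y, long enough for one egg lying on its side with its long axis along the sanitiser's x. The point is where the centre of a well-seated egg rests: over the pocket's middle, 13.5 mm above the flat of the tray (the egg's lowest 9 mm sink below the flat)
- pocket6 (a point): one of the 6 equal oval pockets, open 54 mm along the sanitiser's x and 36 mm along its y, long enough for one egg lying on its side with its long axis along the sanitiser's x. The point is where the centre of a well-seated egg rests: over the pocket's middle, 13.5 mm above the flat of the tray (the egg's lowest 9 mm sink below the flat)
- egg1_center (a point): centre of a fragile cream to brown egg, 64 mm long and 45 mm across, about 70 g; its own x axis runs along the egg's length. It starts lying on its side on the felt of the egg board, centre 22.5 mm above the felt, and rolls if pushed. 3 to 5 of the five eggs are present
- egg2_center (a point): centre of a fragile cream to brown egg, 64 mm long and 45 mm across, about 70 g; its own x axis runs along the egg's length. It starts lying on its side on the felt of the egg board, centre 22.5 mm above the felt, and rolls if pushed. 3 to 5 of the five eggs are present
- egg3_center (a point): centre of a fragile cream to brown egg, 64 mm long and 45 mm across, about 70 g; its own x axis runs along the egg's length. It starts lying on its side on the felt of the egg board, centre 22.5 mm above the felt, and rolls if pushed. 3 to 5 of the five eggs are present
- egg4_center (a point): centre of a fragile cream to brown egg, 64 mm long and 45 mm across, about 70 g; its own x axis runs along the egg's length. It starts lying on its side on the felt of the egg board, centre 22.5 mm above the felt, and rolls if pushed. 3 to 5 of the five eggs are present
- egg5_center (a point): centre of a fragile cream to brown egg, 64 mm long and 45 mm across, about 70 g; its own x axis runs along the egg's length. It starts lying on its side on the felt of the egg board, centre 22.5 mm above the felt, and rolls if pushed. 3 to 5 of the five eggs are present
- egg_board: fixed dark wooden board 290 mm (x) x 250 mm (y) with grey felt on which the eggs lie; felt 12 mm above the work surface, lip 8 mm thick standing 18 mm above the felt. Origin: centre of the underside
- timer_dial (a joint): angle of the timer dial on the top (60 mm high) of a fixed grey control box, 250 x 160 mm, rad; it turns about the vertical and grows clockwise seen from above, 0 to 4.0, starts between 0.1 and 1.5. At 0 the white pointer line on the grip points towards the robot's side, square to the near edge of the box. The thick green mark on the scale is at 2.4, 61 mm from the axis; thin black ticks stand every 0.4. The dial stays where it is left (friction 0.05 N m)
- timer_dial_grip (a point): on the dial's axis, in the upper part of its black bar grip; the bar is 57 mm long, 14 mm wide, stands 30 mm above its round foot and its top is 7 mm above this point. The bar lies along the pointer line, and this point's own x axis runs along the bar, away from the pointer end
- start_key (a joint): travel of the green key, m: 0 up, 0.008 fully down where it clicks (about 1.2 N to start it, 4 N fully down); it springs up again
- start_key_top (a point): centre of the top of the green key, 36 mm in diameter, pressed straight down
- stop_key (a joint): travel of the red key, m: 0 up, 0.008 fully down where it clicks (about 1.2 N to start it, 4 N fully down); it springs up again
- stop_key_top (a point): centre of the top of the red key, 36 mm in diameter, 84 mm to the right of the green one seen from the robot
- spice_jar: small glass jar with red cap, 40 mm across, 58 mm high, standing among the eggs; bystander; origin at the centre of its underside
- loaf: bread loaf 190 x 110 x 85 mm; bystander; origin at the centre of its underside
- mixing_bowl: steel bowl 170 mm across, 70 mm high; bystander; origin at the centre of its underside
- flour_jar: glass jar 100 mm across, 150 mm high; bystander; origin at the centre of its underside
- mug: blue mug 90 mm high; bystander; origin at the centre of its underside

How it is judged (in metres and radians):
On the way, in this order (a step that is already met when the one before it is completed fails the run):
1. the red key is pressed down to its click (value of joint stop_key above 0.0068 m), for 0.1 s.
2. every egg lies in a pocket and the dial stands at the green mark ((distance between egg1_center and pocket1 below 0.009 m or distance between egg1_center and pocket2 below 0.009 m or distance between egg1_center and pocket3 below 0.009 m or distance between egg1_center and pocket4 below 0.009 m or distance between egg1_center and pocket5 below 0.009 m or distance between egg1_center and pocket6 below 0.009 m) and angle between the x axis of each of egg1_center, egg2_center, egg3_center, egg4_center, egg5_center and the x axis of sanitiser, either way round below 0.35 rad and (distance between egg2_center and pocket1 below 0.009 m or distance between egg2_center and pocket2 below 0.009 m or distance between egg2_center and pocket3 below 0.009 m or distance between egg2_center and pocket4 below 0.009 m or distance between egg2_center and pocket5 below 0.009 m or distance between egg2_center and pocket6 below 0.009 m) and (distance between egg3_center and pocket1 below 0.009 m or distance between egg3_center and pocket2 below 0.009 m or distance between egg3_center and pocket3 below 0.009 m or distance between egg3_center and pocket4 below 0.009 m or distance between egg3_center and pocket5 below 0.009 m or distance between egg3_center and pocket6 below 0.009 m) and (distance between egg4_center and pocket1 below 0.009 m or distance between egg4_center and pocket2 below 0.009 m or distance between egg4_center and pocket3 below 0.009 m or distance between egg4_center and pocket4 below 0.009 m or distance between egg4_center and pocket5 below 0.009 m or distance between egg4_center and pocket6 below 0.009 m) and (distance between egg5_center and pocket1 below 0.009 m or distance between egg5_center and pocket2 below 0.009 m or distance between egg5_center and pocket3 below 0.009 m or distance between egg5_center and pocket4 below 0.009 m or distance between egg5_center and pocket5 below 0.009 m or distance between egg5_center and pocket6 below 0.009 m) and value of joint timer_dial between 2.28 and 2.52 rad), for 0.3 s.
3. the green key is pressed down to its click with the eggs in and the dial set (all of step 2 and value of joint start_key above 0.0068 m), for 0.1 s.
At the end, for the whole second after the job is handed in: Every egg present lies at rest in a pocket (centre within 9 mm of the pocket's seat point, long axis within 0.35 rad of the sanitiser's x), the dial stands at 2.4 +- 0.12 rad, and both keys are up again (all of step 2 and linear speed of each of egg1, egg2, egg3, egg4, egg5 below 0.03 m/s and value of joint each of start_key, stop_key below 0.002 m); the robot touches nothing.
It fails at once if an egg was squeezed with more than 90 N (contact force between any of egg1, egg2, egg3, egg4, egg5 and the fingers above 90 N).
It fails at once if an egg was dropped or pressed hard (over 25 N) on the tray, board or bench (contact force between any of egg1, egg2, egg3, egg4, egg5 and sanitiser above 25 N or contact force between any of egg1, egg2, egg3, egg4, egg5 and egg_board above 25 N or contact force between any of egg1, egg2, egg3, egg4, egg5 and table above 25 N).
It fails at once if the green key was pressed with the dial off its mark (value of joint start_key above 0.005 m and (value of joint timer_dial below 2.28 rad or value of joint timer_dial above 2.52 rad)).
It fails at once if a bystander was moved by more than 40 mm (distance of any of spice_jar, loaf, mixing_bowl, flour_jar, mug from where it was at the start of the episode above 0.04 m).
Of egg1, egg2, egg3, egg4, egg5 only 3 to 5 are there at a start; the rules pass over those that are not, and their reading is None.
At some moment in a run one of egg1, egg2, egg3, egg4, egg5 may be knocked a few centimetres aside while the robot is not near it.
It also fails if it takes over 210 s, if anything falls off the work surface, if the arm or the gripper's body presses on something with over 40 N, if the wrist force passes 120 N, or if a joint passes its speed limit or range.

## Working session

There is one attempt and no reset: what is moved stays moved. The work goes in short steps, Python scripts to look and compute and a shell command to move; the robot and the scene stay as the last step left them, time stands still between calls to the robot, and variables do not carry over. Pictures are saved under pics/ and viewed, and the job is handed in when it is done.

```bash
ls; mkdir -p pics; python3 - <<'E'
from cell import telemetry,camera,calibration
import cv2
print(telemetry.read_state())
for n in("scene","top","wrist"):
    print(n,calibration(n))
    cv2.imwrite(f"pics/a_{n}.png",camera(n)[:,:,::-1])
E
```

```text
pics
{'clock': 0.0, 'joints': array([-1.21759162e+00,  3.00467960e-01,  1.52157783e+00, -3.27451249e-05,
        1.32071575e+00, -6.65967261e-02]), 'qd': array([ 2.08922352e-03, -1.55735897e-03, -2.38078167e-04,  5.32455542e-04,
        3.22675137e-04,  7.28824515e-05]), 'effort': array([ 3.90716332e-04, -5.31806874e+01, -3.52736342e+01,  7.08390889e-02,
        2.44322070e-02, -5.12011843e-05]), 'eef_pos': array([ 224.07068899, -502.00541699,  212.88942789]), 'eef_rot': array([-1.61026525,  1.56962701,  1.95113696]), 'wrist_force': array([ 0.10800021, -0.03072774, -0.05525434]), 'moment': array([-0.03265711,  0.00031874,  0.00713489]), 'finger_gap': 93.62497455737424}
scene {'fov_y': 42.08904209960377, 'cx': 320.1741996893679, 'cy': 197.15207904166166, 'position': array([1118.79691574,  970.62190703, 1834.7365344 ]), 'attitude': array([-2.5849415 , -0.01219108,  2.63630483])}
top {'fov_y': 43.00000468458984, 'cx': 318.41310566934493, 'cy': 196.55466299623015, 'position': array([ 276.79888056,   -8.98174557, 1603.98830818]), 'attitude': array([-2.93951380e+00, -1.39827208e-04, -1.54964046e+00])}
wrist {'fov_y': 70.95131560637131, 'cx': 318.3420168544728, 'cy': 202.7415934624178, 'position': array([ 286.59989116, -474.18011879,  384.490844  ]), 'attitude': array([ 2.90368935e+00, -2.69854997e-04, -1.15128625e+00])}
```

View pics/a_top.png

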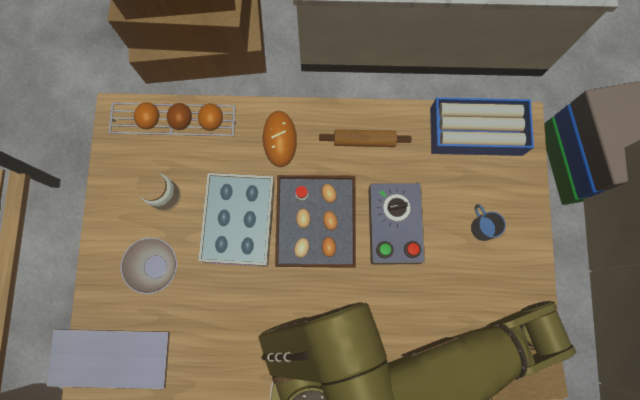

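View pics/a_scene.png

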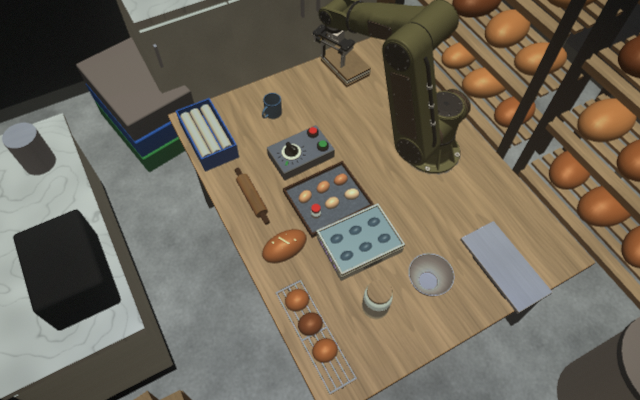

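View pics/a_wrist.png

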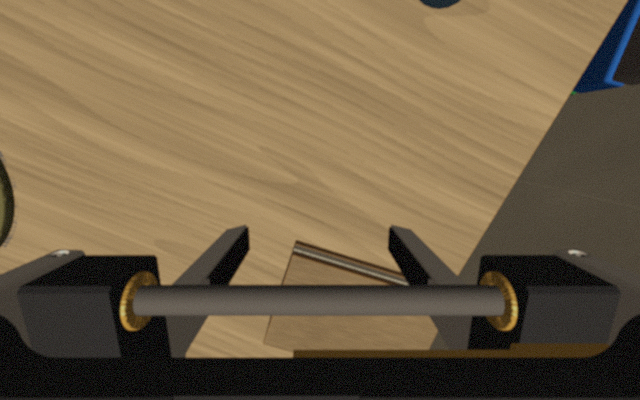

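```bash
cat > h.py <<'E'
import numpy as np,cv2
from scipy.spatial.transform import Rotation as Rn
from cell import telemetry,camera,calibration
def RM(a): return Rn.from_euler('xyz',a).as_matrix()
def K(c):
    f=200/np.tan(np.radians(c['fov_y'])/2); return f,c['cx'],c['cy']
def ray(c,u,v,z):
    f,cx,cy=K(c); d=RM(c['attitude'])@np.array([(u-cx)/f,(v-cy)/f,1]); p=np.array(c['position'])
    return (p+d*(z-p[2])/d[2])
def proj(c,P):
    f,cx,cy=K(c); q=RM(c['attitude']).T@(np.array(P)-c['position']); return np.array([cx+f*q[0]/q[2],cy+f*q[1]/q[2]])
def tgt(P,yawdeg=None,tag=''):
    """tool down, jaw axis (tool y) at yawdeg in world (mod 180). prints row numbers"""
    s=telemetry.read_state(); R=RM(s['eef_rot']); p=s['eef_pos']
    if yawdeg is None: yawdeg=np.degrees(np.arctan2(R[1,1],R[0,1]))
    best=None
    for k in(0,180):
        a=np.radians(yawdeg+k); y=np.array([np.cos(a),np.sin(a),0]); x=np.array([0,0,-1.]); z=np.cross(x,y)
        rv=Rn.from_matrix(R.T@np.stack([x,y,z],1)).as_rotvec()
        if best is None or np.linalg.norm(rv)<np.linalg.norm(best): best=rv
    sh=R.T@(np.array(P)-p)
    print(tag,'row',np.round(best/np.pi,4),np.round(sh/300,4),'n>=%.1f'%max(np.linalg.norm(sh)/62.5,np.degrees(np.linalg.norm(best))/10.7))
def st():
    s=telemetry.read_state();R=RM(s['eef_rot'])
    print('t %.2f'%s['clock'],np.round(s['eef_pos'],1),'toolx',np.round(R[:,0],3),'jaw yaw %.1f'%np.degrees(np.arctan2(R[1,1],R[0,1])),'F',np.round(s['wrist_force'],1),'gap %.1f'%s['finger_gap'],'q',np.round(s['joints'],2))
def blobs(im,lo,hi,amin=8):
    m=cv2.inRange(cv2.cvtColor(im,cv2.COLOR_RGB2HSV),np.array(lo),np.array(hi))
    n,l,s,c=cv2.connectedComponentsWithStats(m); out=[]
    for i in range(1,n):
        if s[i,4]>=amin:
            ys,xs=np.where(l==i); C=np.cov(np.stack([xs,ys])); w,V=np.linalg.eigh(C); out.append((c[i],s[i,4],V[:,1],4*np.sqrt(np.maximum(w,0))))
    return out
E
python3 - <<'E'
from h import *
st()
c=calibration('top')
def g(n,u,v,z): print(n,np.round(ray(c,u,v,z),1))
for i,(u,v) in enumerate([(329,193),(303,218),(330,221),(302,248),(329,247)]): g('egg%d'%i,u,v,34.5)
g('jar',302,191,70);g('dial',397,207,90);g('green',386,250,70);g('red',413,250,70);g('san',237,219,60)
im=camera('top')
cv2.imwrite('pics/b.png',cv2.resize(im[165:275,190:435],None,fx=3.2,fy=3.2,interpolation=cv2.INTER_CUBIC)[:,:,::-1])
E
```

```text
t 0.15 [ 224.1 -502.1  213. ] toolx [-0.     0.001 -1.   ] jaw yaw -65.9 F [ 0.5 -0.3 -0.8] gap 93.6 q [-1.22  0.3   1.52 -0.    1.32 -0.07]
egg0 [610.5 -35.6  34.5]
egg1 [528.8  44.4  34.5]
egg2 [521.1 -40.2  34.5]
egg3 [434.9  44.9  34.5]
egg4 [439.8 -38.5  34.5]
jar [607.5  48.5  70. ]
dial [ 559.6 -241.5   90. ]
green [ 430.7 -210.    70. ]
red [ 432.4 -291.5   70. ]
san [517.3 246.4  60. ]
```

View pics/b.png

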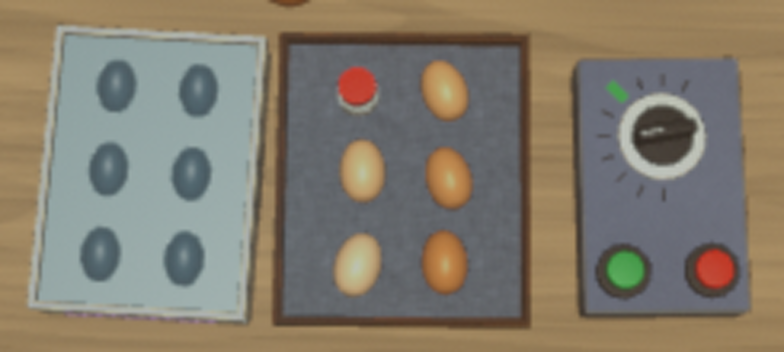

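```bash
python3 - <<'E'
from h import *
tgt([425,-291,220],-90)
E
```

```text
row [0.1336 0.     0.0002] [-0.0226 -0.3697 -0.8983] n>=4.7
```

```bash
R='[0.1336,0,0,-0.0226,-0.3697,-0.8983,0]'; python3 -m handwheel '[[0.1336,0,0,-0.0226,-0.37,-0.898,0],[0.1336,0,0,-0.0226,-0.37,-0.898,0],[0.1336,0,0,-0.0226,-0.37,-0.898,0],[0.1336,0,0,-0.0226,-0.37,-0.898,0],[0.1336,0,0,-0.0226,-0.37,-0.898,0],[0.1336,0,0,-0.0226,-0.37,-0.898,0],[0.1336,0,0,-0.0226,-0.37,-0.898,0]]' 15
python3 - <<'E'
from h import *
st()
cv2.imwrite('pics/c.png',camera('wrist')[:,:,::-1]); print(calibration('wrist'))
E
```

```text
clock: 1.08
eef_pos: [424.6, -291.2, 219.8]
eef_rot: [-0.805, 1.57, 2.337]
wrist_force: [0.3, -1.1, -0.2]
finger_gap: 27.0
t 1.07 [ 424.6 -291.2  219.8] toolx [-0.001  0.001 -1.   ] jaw yaw -90.0 F [ 0.3 -1.1 -0.2] gap 27.0 q [-0.67  0.22  1.61  0.    1.32  0.9 ]
{'fov_y': 70.95131560637131, 'cx': 318.3420168544728, 'cy': 202.7415934624178, 'position': array([ 492.72850787, -291.35378008,  391.34704881]), 'attitude': array([ 2.90367440e+00, -8.97635180e-04, -1.57179296e+00])}
```

View pics/c.png

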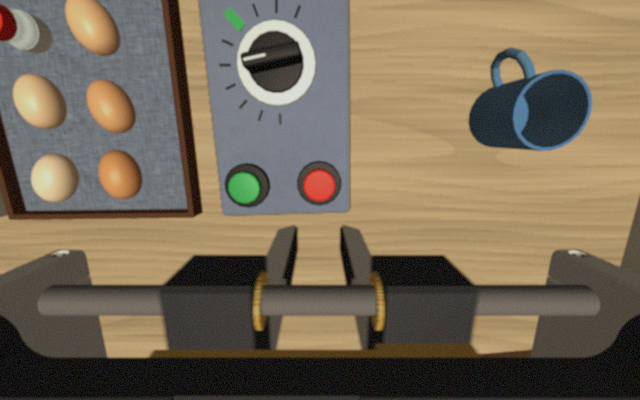

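```bash
cat >> h.py <<'E'
def tri(obs):
    A=np.zeros((3,3));b=np.zeros(3)
    for c,u,v in obs:
        f,cx,cy=K(c); d=RM(c['attitude'])@np.array([(u-cx)/f,(v-cy)/f,1]); d/=np.linalg.norm(d); M=np.eye(3)-np.outer(d,d); A+=M;b+=M@c['position']
    return np.linalg.solve(A,b)
E
python3 - <<'E'
from h import *
obs={}
for n in('wrist','top','scene'):
    c=calibration(n); im=camera(n)
    for nm,lo,hi in(('red',(0,170,110),(6,255,255)),('red2',(174,170,110),(180,255,255)),('green',(50,140,60),(75,255,255))):
        for b in blobs(im,lo,hi,15): print(n,nm,np.round(b[0],1),b[1],np.round(ray(c,*b[0],72),1))
E
```

```text
wrist red [ 0.7 21.7] 35 [604.1  29.6  72. ]
wrist red [318.3 185.2] 748 [ 436.1 -291.5   72. ]
wrist green [233.2  18.6] 135 [ 606.8 -205.8   72. ]
wrist green [240.2 188.4] 360 [ 432.5 -201.2   72. ]
top red [301.1 191.4] 92 [605.7  51.3  72. ]
top green [564.8 159.6] 236 [ 724.7 -770.3   72. ]
top green [387.1 246.1] 16 [ 442.4 -213.2   72. ]
scene red [312.5 130.4] 40 [ 433.  -293.4   72. ]
scene red [315.4 207.7] 51 [609.1  55.   72. ]
scene green [148.4 154.8] 17 [1100.1 -505.    72. ]
```

```bash
python3 - <<'E'
from h import *
tgt([435.5,-292,92],-90)
E
```

```text
row [-0.0005  0.0001  0.0002] [ 0.4264  0.0011 -0.0377] n>=2.1
```

```bash
python3 -m handwheel '[[0,0,0,0.2,0.001,-0.0377,0],[0,0,0,0.36,0.001,-0.0377,0],[0,0,0,0.4264,0.001,-0.0377,0],[0,0,0,0.4264,0.001,-0.0377,0],[0,0,0,0.4264,0.001,-0.0377,0]]' 15
python3 -m handwheel '[[0,0,0,0.015,0,0,0],[0,0,0,0.03,0,0,0],[0,0,0,0.03,0,0,0]]' 15
python3 -c "
from h import *
cv2.imwrite('pics/d.png',camera('wrist')[:,:,::-1])"
```

```text
clock: 1.9
eef_pos: [435.7, -292.6, 93.1]
eef_rot: [2.862, 1.57, -0.282]
wrist_force: [-0.4, -0.5, 1.6]
finger_gap: 0.2
clock: 2.28
eef_pos: [436.1, -293.1, 84.5]
eef_rot: [2.556, 1.568, -0.588]
wrist_force: [1.3, -1.8, 3.6]
finger_gap: 0.6
```

View pics/d.png

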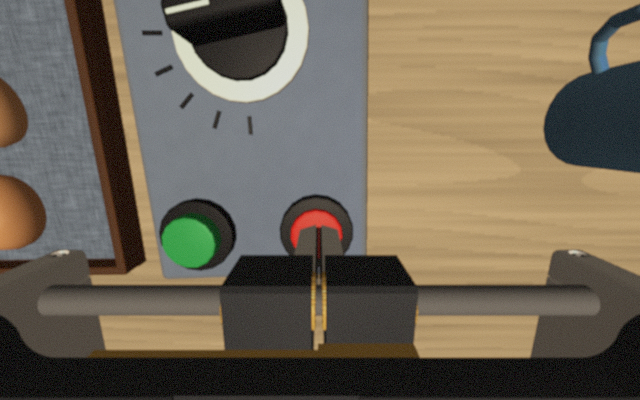

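```bash
python3 -m handwheel '[[0,0,0,0.01,0,0,0],[0,0,0,0.01,0,0,0]]' 15
python3 -m handwheel '[[0,0,0,0.01,0,0,0],[0,0,0,0.01,0,0,0]]' 15;python3 -m handwheel '[[0,0,0,0.01,0,0,0],[0,0,0,0.01,0,0,0]]' 15
```

```text
clock: 2.58
eef_pos: [436.3, -293.2, 83.7]
eef_rot: [2.494, 1.567, -0.65]
wrist_force: [-9.4, 6.3, 28.5]
finger_gap: 0.1
clock: 2.82
eef_pos: [436.4, -293.3, 83.5]
eef_rot: [2.452, 1.566, -0.691]
wrist_force: [-12.4, 9.2, 37.0]
finger_gap: 0.5
clock: 3.08
eef_pos: [436.5, -293.3, 83.4]
eef_rot: [2.424, 1.566, -0.719]
wrist_force: [-14.4, 10.5, 40.4]
finger_gap: 0.7
```

```bash
python3 -c "
from h import *
im=camera('wrist');cv2.imwrite('pics/e.png',cv2.resize(im[150:300,100:420],None,fx=2.4,fy=2.4)[:,:,::-1])"
```

```text
(no output)
```

View pics/e.png

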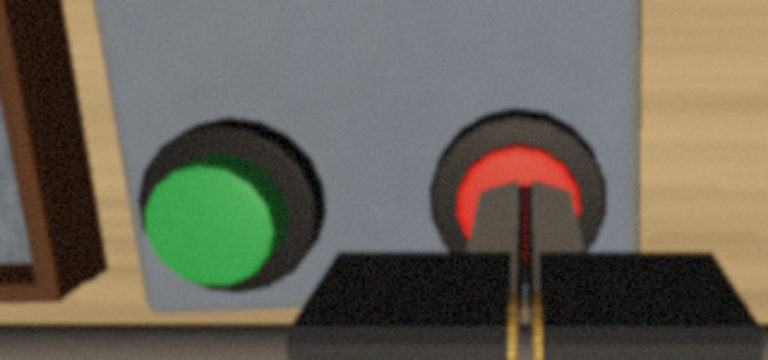

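```bash
python3 -m handwheel '[[0,0,0,-0.1,0,0,0],[0,0,0,-0.3,0,0,0.3],[0,0,0,-0.5,0,0,0.6],[0,0,0,-0.5,0,0,0.6],[0,0,0,-0.5,0,0,0.6]]' 15
python3 - <<'E'
from h import *
tgt([540,-300,235],0)
E
```

```text
clock: 3.75
eef_pos: [435.5, -292.5, 232.2]
eef_rot: [2.389, 1.568, -0.754]
wrist_force: [0.9, 0.0, 0.0]
finger_gap: 37.2
 row [ 0.4995 -0.0012  0.    ] [-0.0083  0.0246 -0.3483] n>=8.4
```

```bash
python3 -m handwheel '[[-0.5,0,0,-0.008,0.0246,-0.348,0.6],[-0.5,0,0,-0.008,0.0246,-0.348,0.6],[-0.5,0,0,-0.008,0.0246,-0.348,0.6],[-0.5,0,0,-0.008,0.0246,-0.348,0.6],[-0.5,0,0,-0.008,0.0246,-0.348,0.6],[-0.5,0,0,-0.008,0.0246,-0.348,0.6],[-0.5,0,0,-0.008,0.0246,-0.348,0.6],[-0.5,0,0,-0.008,0.0246,-0.348,0.6],[-0.5,0,0,-0.008,0.0246,-0.348,0.6],[-0.5,0,0,-0.008,0.0246,-0.348,0.6]]' 15
python3 - <<'E'
from h import *
st()
im=camera('wrist');cv2.imwrite('pics/f.png',im[:,:,::-1]); 
E
```

```text
clock: 5.0
eef_pos: [539.5, -299.7, 232.9]
eef_rot: [-0.69, 1.57, -2.263]
wrist_force: [0.6, 0.2, 0.4]
finger_gap: 56.3
t 5.00 [ 539.5 -299.7  232.9] toolx [-0. -0. -1.] jaw yaw -0.1 F [0.6 0.2 0.4] gap 56.3 q [-0.57  0.44  1.29 -0.    1.42 -0.56]
```

View pics/f.png

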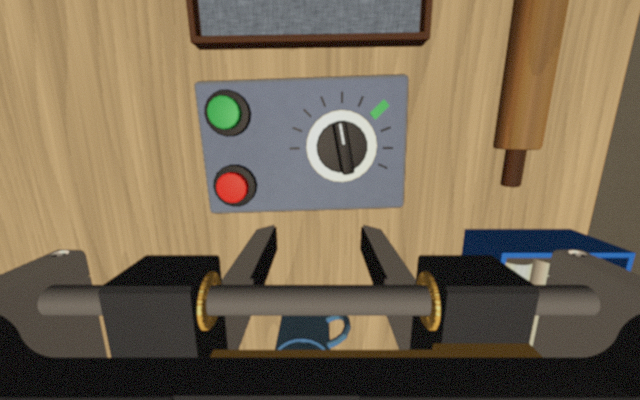

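```bash
python3 - <<'E'
from h import *
im=cv2.imread('pics/f.png')
cv2.imwrite('pics/g.png',cv2.resize(im[60:220,190:420],None,fx=3.4,fy=3.4,interpolation=cv2.INTER_CUBIC))
E
```

```text
(no output)
```

View pics/g.png

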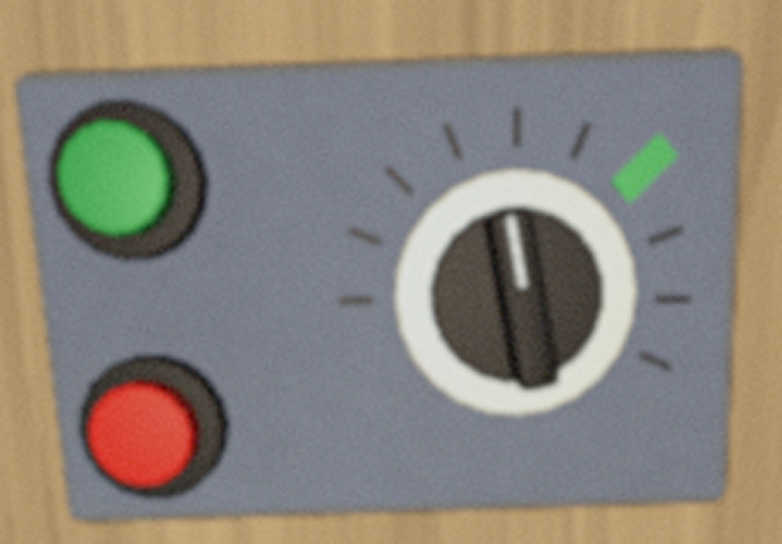

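```bash
python3 - <<'E'
from h import *
c=calibration('wrist')
def px(u,v): return 190+u/3.4,60+v/3.4
for z in(60,64): print('ring',z,np.round(ray(c,*px(517,292),z),1))
g=ray(c,*px(645,168),60);print('green',np.round(g,1))
r=ray(c,*px(517,292),62)
for z in(92,96,100):
    a=ray(c,*px(511,210),z);b=ray(c,*px(538,380),z);print(z,np.round(a,1),np.round(b,1),'L',np.linalg.norm(a-b),'mid',np.round((a+b)/2,1),'bar dir to pointer deg',np.degrees(np.arctan2(*(a-b)[1::-1])))
d=g-r;print('green dir',np.degrees(np.arctan2(d[1],d[0])),np.linalg.norm(d[:2]))
p=[px(*q) for q in((18,77),(740,52),(724,497),(75,518))]
P=[ray(c,*q,60) for q in p]
print(np.round(P,1)); 
for i in range(4):
    e=P[(i+1)%4]-P[i];print(np.linalg.norm(e),np.degrees(np.arctan2(e[1],e[0])))
E
```

```text
ring 60 [ 568.8 -245.2   60. ]
ring 64 [ 568.5 -245.1   64. ]
green [ 612.1 -203.5   60. ]
92 [ 563.9 -218.6   92. ] [ 573.5 -272.3   92. ] L 54.59952950387858 mid [ 568.7 -245.5   92. ] bar dir to pointer deg 100.20502027509272
96 [ 563.6 -218.7   96. ] [ 573.1 -271.8   96. ] L 53.90113583372814 mid [ 568.3 -245.3   96. ] bar dir to pointer deg 100.20502027509275
100 [ 563.3 -218.9  100. ] [ 572.7 -271.3  100. ] L 53.20274216357776 mid [ 568.  -245.1  100. ] bar dir to pointer deg 100.20502027509278
green dir 43.720535367611966 60.188351655400595
[[ 399.6 -173.6   60. ]
 [ 642.2 -166.7   60. ]
 [ 647.2 -320.5   60. ]
 [ 404.4 -327.8   60. ]]
242.6471823687551 1.6358763143643524
153.89537506449886 -88.10645906125109
242.93446313692726 -178.28265083562428
154.23979600284625 91.78633932251809
```

```bash
python3 - <<'E'
from h import *
tgt([568.5,-245.3,130],10.2);tgt([568.5,-245.3,87],10.2)
E
```

```text
row [-0.0577  0.0002 -0.    ] [ 0.3439  0.0959 -0.1822] n>=1.9
 row [-0.0577  0.0002 -0.    ] [ 0.4872  0.0959 -0.1823] n>=2.5
```

```bash
python3 -m handwheel '[[-0.0577,0,0,0.15,0.096,-0.182,0.4],[-0.0577,0,0,0.34,0.096,-0.182,0.4],[-0.0577,0,0,0.344,0.096,-0.182,0.4],[-0.0577,0,0,0.42,0.096,-0.182,0.4],[-0.0577,0,0,0.487,0.096,-0.182,0.4],[-0.0577,0,0,0.487,0.096,-0.182,0.4],[-0.0577,0,0,0.487,0.096,-0.182,0],[-0.0577,0,0,0.487,0.096,-0.182,0],[-0.0577,0,0,0.487,0.096,-0.182,0],[-0.0577,0,0,0.487,0.096,-0.182,0]]' 25
python3 - <<'E'
from h import *
st();im=camera('wrist');cv2.imwrite('pics/h.png',im[:,:,::-1])
tgt([568.5,-245.3,87],-46)
E
```

```text
clock: 6.3
eef_pos: [566.9, -246.1, 88.3]
eef_rot: [-1.424, 1.567, -2.817]
wrist_force: [-18.6, -1.5, 12.6]
finger_gap: 13.9
t 6.30 [ 566.9 -246.1   88.3] toolx [-0.004 -0.001 -1.   ] jaw yaw 10.2 F [-18.6  -1.5  12.6] gap 13.9 q [-0.47  0.57  1.44 -0.    1.14 -0.64]
 row [0.3121 0.0008 0.001 ] [ 0.0044  0.0058 -0.0017] n>=5.3
```

View pics/h.png

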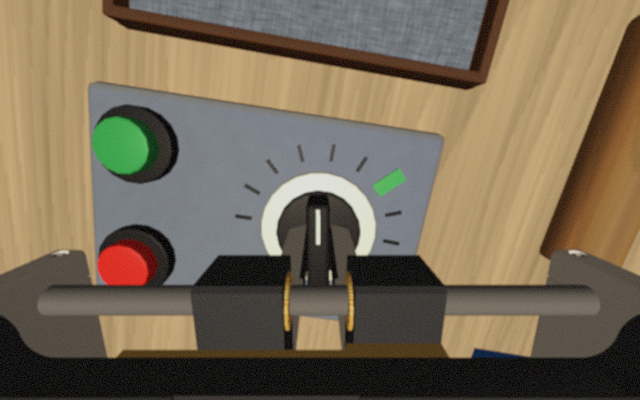

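```bash
python3 -m handwheel '[[0.06,0,0,0,0,0,0],[0.12,0,0,0,0,0,0],[0.17,0,0,0,0,0,0],[0.23,0,0,0,0,0,0],[0.28,0,0,0,0,0,0],[0.312,0,0,0,0,0,0],[0.312,0,0,0,0,0,0],[0.312,0,0,0,0,0,0],[0.312,0,0,0,0,0,0]]' 25
python3 - <<'E'
from h import *
st();im=camera('wrist');cv2.imwrite('pics/i.png',im[:,:,::-1])
E
```

```text
clock: 7.48
eef_pos: [566.1, -245.9, 88.4]
eef_rot: [-0.67, 1.565, -3.043]
wrist_force: [-6.4, 0.7, 0.6]
finger_gap: 14.0
t 7.47 [ 566.1 -245.9   88.4] toolx [-0.006 -0.001 -1.   ] jaw yaw -46.0 F [-6.4  0.7  0.6] gap 14.0 q [-0.47  0.57  1.44 -0.    1.14  0.34]
```

View pics/i.png

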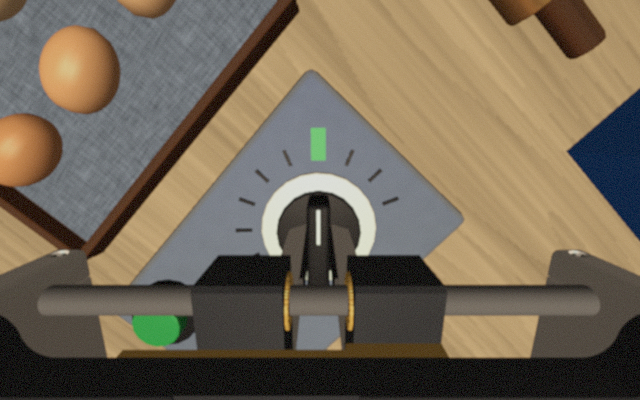

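```bash
python3 -m handwheel '[[0,0,0,0,0,0,0.4],[0,0,0,0,0,0,0.4],[0,0,0,-0.1,0,0,0.6],[0,0,0,-0.3,0,0,0.6],[0,0,0,-0.56,0,0,0.6],[0,0,0,-0.56,0,0,0.6],[0,0,0,-0.56,0,0,0.6]]' 20
python3 - <<'E'
from h import *
st();tgt([460,100,270],-90)
E
```

```text
clock: 8.4
eef_pos: [567.2, -245.9, 256.9]
eef_rot: [-0.492, 1.566, -2.865]
wrist_force: [0.3, 0.3, -1.0]
finger_gap: 56.5
t 8.40 [ 567.2 -245.9  256.9] toolx [-0.004 -0.001 -1.   ] jaw yaw -46.0 F [ 0.3  0.3 -1. ] gap 56.5 q [-0.47  0.43  1.24 -0.    1.47  0.34]
 row [2.445e-01 1.500e-03 2.000e-04] [-0.0436 -1.0778 -0.5438] n>=5.8
```

```bash
python3 -m handwheel '[[0.2445,0.0015,0,-0.044,-1.0,-0.48,0.6],[0.2445,0.0015,0,-0.044,-1.0,-0.48,0.6],[0.2445,0.0015,0,-0.044,-1.0,-0.48,0.6],[0.2445,0.0015,0,-0.044,-1.0,-0.48,0.6],[0.2445,0.0015,0,-0.044,-1.0,-0.48,0.6],[0.2445,0.0015,0,-0.044,-1.0,-0.48,0.6],[0.2445,0.0015,0,-0.044,-1.0,-0.48,0.6],[0.2445,0.0015,0,-0.044,-1.0,-0.48,0.6]]' 20
python3 - <<'E'
from h import *
st();im=camera('wrist');cv2.imwrite('pics/j.png',im[:,:,::-1]);np.save('cj.npy',calibration('wrist'),allow_pickle=True)
E
```

```text
clock: 9.4
eef_pos: [462.4, 69.3, 269.0]
eef_rot: [-0.109, 1.569, 3.032]
wrist_force: [-0.2, -0.4, 0.3]
finger_gap: 56.3
t 9.40 [462.4  69.3 269. ] toolx [-0.002  0.    -1.   ] jaw yaw -90.0 F [-0.2 -0.4  0.3] gap 56.3 q [0.07 0.07 1.66 0.   1.41 1.64]
```

View pics/j.png

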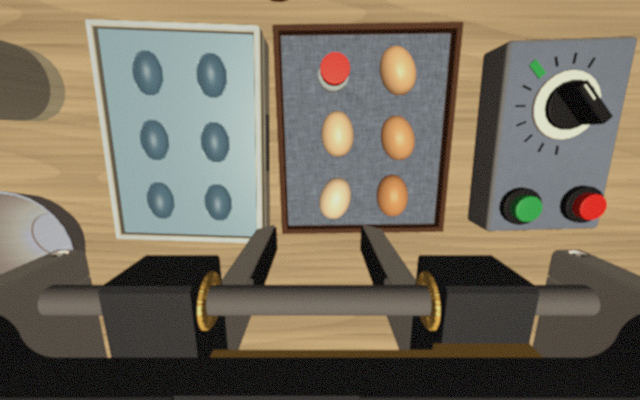

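```bash
python3 - <<'E'
from h import *
im=cv2.imread('pics/j.png')
cv2.imwrite('pics/k.png',cv2.resize(im[30:170,480:640],None,fx=4,fy=4,interpolation=cv2.INTER_CUBIC))
E
```

```text
(no output)
```

View pics/k.png

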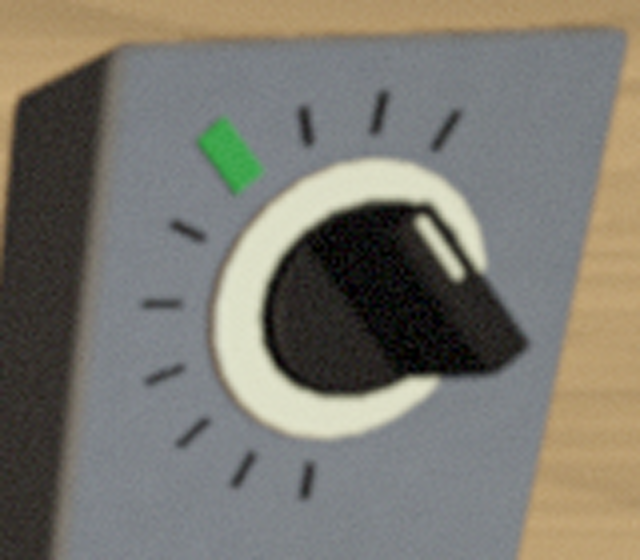

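```bash
cat > meas.py <<'E'
from h import *
def eggs(im,c,z=34.5,amin=250,zl=None):
    hsv=cv2.cvtColor(im,cv2.COLOR_RGB2HSV)
    m=cv2.inRange(hsv,np.array((5,70,110)),np.array((25,255,255)))
    m=cv2.morphologyEx(m,cv2.MORPH_OPEN,np.ones((3,3),np.uint8))
    cs,_=cv2.findContours(m,cv2.RETR_EXTERNAL,cv2.CHAIN_APPROX_NONE); out=[]
    for k in cs:
        A=cv2.contourArea(k)
        if A<amin or A>20000 or len(k)<20: continue
        (u,v),(a,b),t=cv2.fitEllipse(k)
        if A/(np.pi*a*b/4)<.93 or max(a,b)/min(a,b)>2: continue
        P=ray(c,u,v,z)
        # contour on plane -> principal axis
        Q=np.array([ray(c,x,y,z)[:2] for x,y in k[:,0]],np.float32)
        e=cv2.fitEllipse(Q)
        th=e[2]+(90 if e[1][1]>e[1][0] else 0)
        out.append((P,th%180,e[1],(u,v)))
    return out
def pockets(im,c,z=60):
    # camera grid fit
    hsv=cv2.cvtColor(im,cv2.COLOR_RGB2HSV)
    m=cv2.inRange(hsv,np.array((90,50,20)),np.array((115,255,135)))
    m=cv2.morphologyEx(m,cv2.MORPH_OPEN,np.ones((3,3),np.uint8))
    cs,_=cv2.findContours(m,cv2.RETR_EXTERNAL,cv2.CHAIN_APPROX_NONE); out=[]
    for k in cs:
        if cv2.contourArea(k)<300 or len(k)<20: continue
        (u,v),(a,b),t=cv2.fitEllipse(k)
        if not 1.2<max(a,b)/min(a,b)<2.3: continue
        Q=np.array([ray(c,x,y,z)[:2] for x,y in k[:,0]],np.float32); e=cv2.fitEllipse(Q)
        out.append((np.array(e[0]),e[1],e[2],(u,v)))
    return out
E
python3 - <<'E'
from meas import *
c=calibration('wrist');im=cv2.imread('pics/j.png')[:,:,::-1].copy()
for e in eggs(im,c): print('egg',np.round(e[0],1),'yaw %.0f'%e[1],np.round(e[2],1),np.round(e[3]))
for e in pockets(im,c): print('pk',np.round(e[0],1),np.round(e[1],1),'%.0f'%e[2],np.round(e[3]))
E
```

```text
egg [439.5  44.5  34.5] yaw 167 [43.2 61.3] [335. 198.]
egg [443.1 -40.3  34.5] yaw 7 [44.3 62.1] [392. 195.]
egg [526.5 -42.9  34.5] yaw 17 [44.6 61.8] [398. 138.]
egg [532.   42.4  34.5] yaw 4 [43.4 61.8] [337. 134.]
egg [614.5 -37.1  34.5] yaw 20 [45.5 61.9] [398.  70.]
pk [439.4 209.3] [34.6 49.6] 92 [218. 202.]
pk [442.4 289.2] [35.4 49.7] 91 [160. 200.]
pk [521.5 206.3] [34.7 49.1] 90 [215. 142.]
pk [524.3 286.1] [35.1 50.2] 90 [154. 140.]
pk [603.4 203.3] [35.  49.9] 89 [211.  75.]
pk [606.2 283.2] [35.3 50.7] 90 [147.  73.]
```

```bash
python3 - <<'E'
from h import *
tgt([443.1,-40.3,100],-83);tgt([443.1,-40.3,32.5],-83)
E
```

```text
row [-0.0392  0.0005  0.0001] [0.564  0.3648 0.0634] n>=3.2
 row [-0.0392  0.0005  0.0001] [0.789  0.3649 0.063 ] n>=4.2
```

```bash
python3 -m handwheel '[[-0.039,0,0,0.2,0.365,0.063,0.7],[-0.039,0,0,0.4,0.365,0.063,0.7],[-0.039,0,0,0.564,0.365,0.063,0.7],[-0.039,0,0,0.564,0.365,0.063,0.7],[-0.039,0,0,0.564,0.365,0.063,0.7],[-0.039,0,0,0.564,0.365,0.063,0.7]]' 12
python3 - <<'E'
from meas import *
st();c=calibration('wrist');im=camera('wrist');cv2.imwrite('pics/l.png',im[:,:,::-1])
for e in eggs(im,c): print('egg',np.round(e[0],1),'yaw %.0f'%e[1],np.round(e[2],1),np.round(e[3]))
tgt([443.1,-40.3,32.5],-83)
E
```

```text
clock: 10.2
eef_pos: [443.9, -40.7, 101.1]
eef_rot: [-0.201, 1.57, 3.061]
wrist_force: [0.9, 0.2, 0.8]
finger_gap: 65.8
t 10.20 [443.9 -40.7 101.1] toolx [-0.  0. -1.] jaw yaw -83.1 F [0.9 0.2 0.8] gap 65.8 q [-0.17  0.21  1.92 -0.    1.01  1.28]
egg [443.4 -38.5  34.5] yaw 5 [44.2 63.7] [316. 215.]
egg [527.2 -41.1  34.5] yaw 17 [44.3 62.3] [331. 117.]
egg [532.7  44.4  34.5] yaw 6 [46.2 62.2] [226.  96.]
 row [-0.0002 -0.0001 -0.    ] [ 0.2293 -0.0011  0.0031] n>=1.1
```

View pics/l.png

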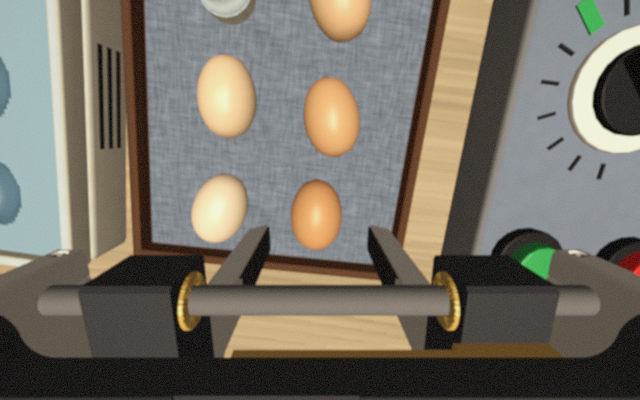

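```bash
python3 -m handwheel '[[0,0,0,0.1,-0.005,0.003,0.7],[0,0,0,0.18,-0.005,0.003,0.7],[0,0,0,0.229,-0.005,0.003,0.7],[0,0,0,0.229,-0.005,0.003,0.7],[0,0,0,0.229,-0.005,0.003,0.3],[0,0,0,0.229,-0.005,0.003,0.3],[0,0,0,0.229,-0.005,0.003,0.3],[0,0,0,0.229,-0.005,0.003,0.3]]' 12
```

```text
clock: 11.25
eef_pos: [443.4, -39.2, 33.1]
eef_rot: [2.843, 1.569, -0.177]
wrist_force: [-0.4, -0.3, 6.5]
finger_gap: 44.7
```

```bash
python3 -m handwheel '[[0,0,0,-0.03,0,0,0.3],[0,0,0,-0.12,0,0,0.3],[0,0,0,-0.27,0,0,0.3],[0,0,0,-0.3,0,0,0.3],[0,0,0,-0.3,0,0,0.3]]' 12
python3 - <<'E'
from h import *
st();im=camera('wrist');cv2.imwrite('pics/m.png',im[:,:,::-1])
tgt([439.4,209.3,125],-92.1);tgt([439.4,209.3,73],-92.1)
E
```

```text
clock: 11.88
eef_pos: [443.2, -39.2, 123.2]
eef_rot: [2.834, 1.569, -0.187]
wrist_force: [0.3, -0.4, -0.5]
finger_gap: 44.5
t 11.88 [443.2 -39.2 123.2] toolx [ 0.002 -0.    -1.   ] jaw yaw -83.0 F [ 0.3 -0.4 -0.5] gap 44.5 q [-0.17  0.17  1.91 -0.    1.06  1.28]
 row [ 0.0503 -0.0002 -0.    ] [-0.0088 -0.8233 -0.0889] n>=4.0
 row [ 0.0503 -0.0002 -0.    ] [ 0.1645 -0.8233 -0.0889] n>=4.1
```

View pics/m.png

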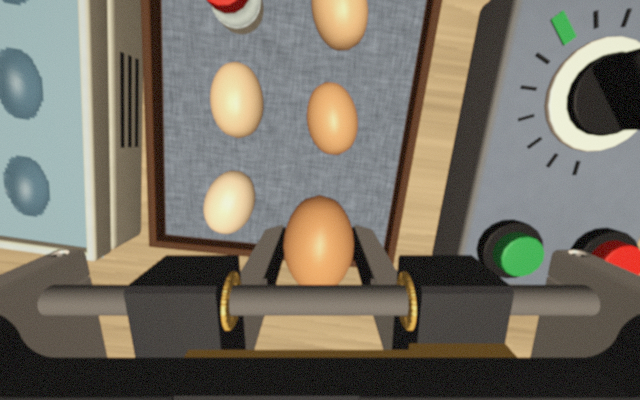

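```bash
python3 -m handwheel '[[0.05,0,0,-0.008,-0.2,-0.03,0.3],[0.05,0,0,-0.008,-0.4,-0.06,0.3],[0.05,0,0,-0.008,-0.6,-0.089,0.3],[0.05,0,0,-0.008,-0.75,-0.089,0.3],[0.05,0,0,-0.008,-0.823,-0.089,0.3],[0.05,0,0,-0.008,-0.823,-0.089,0.3],[0.05,0,0,-0.008,-0.823,-0.089,0.3]]' 12
python3 - <<'E'
from meas import *
st();c=calibration('wrist');im=camera('wrist');cv2.imwrite('pics/n.png',im[:,:,::-1])
for e in pockets(im,c): print('pk',np.round(e[0],1),np.round(e[1],1),'%.0f'%e[2],np.round(e[3]))
tgt([439.4,209.3,73],-92.1)
E
```

```text
clock: 12.8
eef_pos: [439.2, 208.4, 123.9]
eef_rot: [0.769, 1.57, -2.408]
wrist_force: [0.1, 0.5, -0.3]
finger_gap: 44.7
t 12.80 [439.2 208.4 123.9] toolx [-0.001 -0.001 -1.   ] jaw yaw -92.1 F [ 0.1  0.5 -0.3] gap 44.7 q [ 0.37  0.26  1.8  -0.    1.09  1.98]
pk [442.1 289.7] [36.2 50.8] 90 [225. 215.]
pk [521.3 206.7] [35.6 50.2] 90 [317. 116.]
pk [524.  286.7] [36.1 50.9] 90 [217. 116.]
pk [592.4 204. ] [26.9 39.1] 177 [317.  17.]
pk [595.1 284. ] [27.3 39. ] 176 [209.  17.]
 row [ 0.      0.0002 -0.0002] [ 1.705e-01 -3.500e-03 -1.000e-04] n>=0.8
```

View pics/n.png

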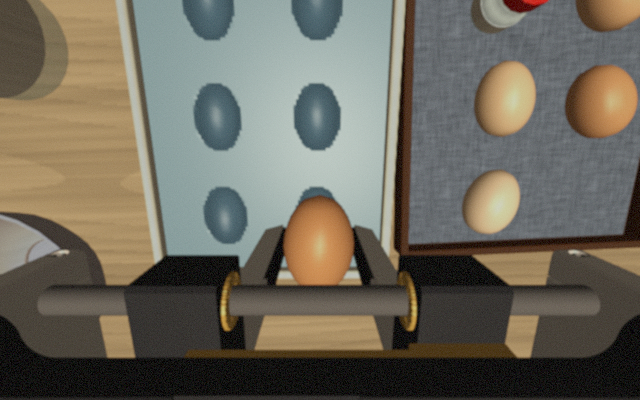

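```bash
python3 -m handwheel '[[0,0,0,0.06,-0.004,0,0.3],[0,0,0,0.12,-0.004,0,0.3],[0,0,0,0.145,-0.004,0,0.3],[0,0,0,0.16,-0.004,0,0.3],[0,0,0,0.166,-0.004,0,0.3],[0,0,0,0.168,-0.004,0,0.3],[0,0,0,0.168,-0.004,0,0.3]]' 12
```

```text
clock: 13.72
eef_pos: [439.5, 209.5, 74.1]
eef_rot: [1.396, 1.57, -1.782]
wrist_force: [0.2, 0.0, -0.2]
finger_gap: 44.8
```

```bash
python3 -m handwheel '[[0,0,0,0.004,0,0,0.3],[0,0,0,0.006,0,0,0.3],[0,0,0,0.006,0,0,0.3]]' 12
python3 -m handwheel '[[0,0,0,0,0,0,0.49],[0,0,0,0,0,0,0.51],[0,0,0,0,0,0,0.56],[0,0,0,0,0,0,0.66],[0,0,0,-0.05,0,0,0.66],[0,0,0,-0.15,0,0,0.66],[0,0,0,-0.35,0,0,0.66],[0,0,0,-0.5,0,0,0.66],[0,0,0,-0.55,0,0,0.66],[0,0,0,-0.55,0,0,0.66]]' 12
python3 - <<'E'
from h import *
st()
tgt([462,69,269],-90)
E
```

```text
clock: 14.1
eef_pos: [439.5, 209.5, 72.2]
eef_rot: [1.419, 1.57, -1.759]
wrist_force: [-0.8, 0.3, -0.1]
finger_gap: 44.3
clock: 15.35
eef_pos: [439.6, 209.6, 237.7]
eef_rot: [3.141, 1.57, -0.037]
wrist_force: [-0.4, 0.4, -0.0]
finger_gap: 62.3
t 15.35 [439.6 209.6 237.7] toolx [ 0.001 -0.    -1.   ] jaw yaw -92.1 F [-0.4  0.4 -0. ] gap 62.3 q [ 0.37  0.14  1.66 -0.    1.34  1.98]
 row [-0.0116 -0.0003 -0.    ] [-0.1041  0.4657 -0.0919] n>=2.3
```

```bash
python3 -m handwheel '[[-0.01,0,0,-0.1,0.25,-0.05,0.7],[-0.01,0,0,-0.104,0.4,-0.09,0.7],[-0.01,0,0,-0.104,0.46,-0.092,0.7],[-0.01,0,0,-0.104,0.46,-0.092,0.7]]' 12
cat > look.py <<'E'
import sys
from meas import *
st();c=calibration('wrist');im=camera('wrist');cv2.imwrite('pics/%s.png'%sys.argv[1],im[:,:,::-1])
es=eggs(im,c)
for e in es:
    if e[0][1]>120: f=ray(c,*e[3],73.5);print('IN TRAY',np.round(f,1),'yaw %.0f'%e[1],np.round(e[3]))
    else: print('egg',np.round(e[0],1),'yaw %.0f'%e[1],np.round(e[2],1),np.round(e[3]))
for e in pockets(im,c): print('pk',np.round(e[0],1),np.round(e[1],1))
E
python3 look.py o
```

```text
clock: 15.85
eef_pos: [461.8, 69.7, 267.5]
eef_rot: [0.158, 1.569, -2.991]
wrist_force: [-0.2, -0.4, -0.1]
finger_gap: 65.7
t 15.85 [461.8  69.7 267.5] toolx [-0.002 -0.    -1.   ] jaw yaw -90.4 F [-0.2 -0.4 -0.1] gap 65.7 q [ 0.07  0.07  1.66 -0.    1.41  1.65]
IN TRAY [439.5 211.   73.5] yaw 172 [213. 205.]
egg [439.3  45.   34.5] yaw 166 [43.4 61.2] [335. 198.]
egg [526.4 -42.   34.5] yaw 18 [44.8 61.7] [397. 137.]
egg [531.8  43.2  34.5] yaw 5 [43.5 61.4] [337. 133.]
egg [614.3 -36.4  34.5] yaw 19 [45.4 62.1] [397.  69.]
pk [442.1 289.6] [35.  49.9]
pk [521.2 206.8] [34.5 49.6]
pk [523.9 286.7] [35.4 49.2]
pk [603. 204.] [35.  49.9]
pk [605.7 283.9] [35.3 50. ]
```

View pics/o.png

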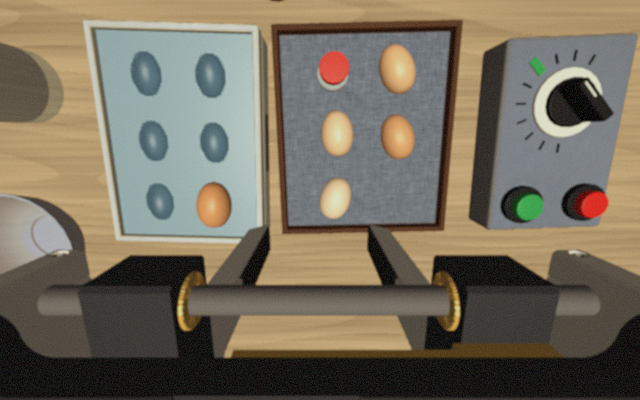

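```bash
python3 - <<'E'
from h import *
tgt([439.5,45.5,33],-104)
E
```

```text
row [ 0.0758  0.0004 -0.0001] [0.7822 0.0843 0.0727] n>=3.8
```

```bash
python3 -m handwheel '[[0.05,0,0,0.2,0.084,0.073,0.7],[0.076,0,0,0.4,0.084,0.073,0.7],[0.076,0,0,0.54,0.084,0.073,0.7],[0.076,0,0,0.56,0.084,0.073,0.7],[0.076,0,0,0.67,0.084,0.073,0.7],[0.076,0,0,0.75,0.084,0.073,0.7],[0.076,0,0,0.782,0.084,0.073,0.7],[0.076,0,0,0.782,0.084,0.073,0.7],[0.076,0,0,0.782,0.084,0.073,0.3],[0.076,0,0,0.782,0.084,0.073,0.3],[0.076,0,0,0.782,0.084,0.073,0.3],[0.076,0,0,0.782,0.084,0.073,0.3]]' 12
python3 -m handwheel '[[0,0,0,-0.03,0,0,0.3],[0,0,0,-0.12,0,0,0.3],[0,0,0,-0.27,0,0,0.3],[0,0,0,-0.3,0,0,0.3],[0,0,0,-0.3,0,0,0.3]]' 12
python3 - <<'E'
from h import *
st();im=camera('wrist');cv2.imwrite('pics/p.png',im[:,:,::-1])
tgt([442.1,289.6,124],-92.1)
E
```

```text
clock: 17.4
eef_pos: [439.8, 45.6, 33.5]
eef_rot: [0.212, 1.571, 3.109]
wrist_force: [-0.6, -0.3, 6.0]
finger_gap: 44.2
clock: 18.02
eef_pos: [439.7, 45.6, 123.6]
eef_rot: [-2.847, 1.57, 0.05]
wrist_force: [0.0, -1.4, -0.5]
finger_gap: 44.4
t 18.02 [439.7  45.6 123.6] toolx [ 0.  0. -1.] jaw yaw -104.0 F [ 0.  -1.4 -0.5] gap 44.4 q [0.02 0.16 1.91 0.   1.06 1.84]
 row [-0.0664  0.0004 -0.0001] [-0.0038 -0.7913  0.1886] n>=3.9
```

View pics/p.png

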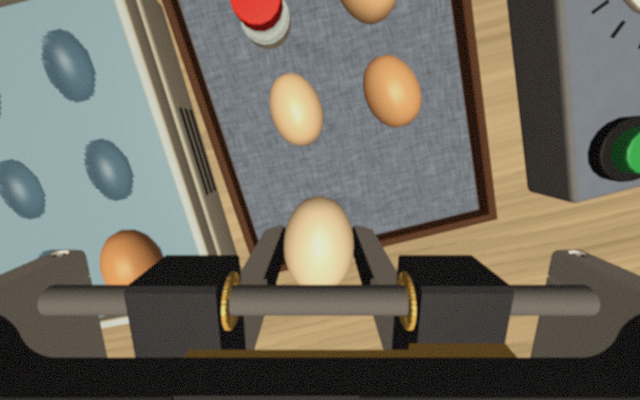

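```bash
python3 -m handwheel '[[-0.02,0,0,-0.15,-0.1,0.02,0.3],[-0.05,0,0,-0.15,-0.3,0.08,0.3],[-0.066,0,0,-0.15,-0.5,0.14,0.3],[-0.066,0,0,-0.15,-0.7,0.18,0.3],[-0.066,0,0,-0.12,-0.77,0.1886,0.3],[-0.066,0,0,-0.05,-0.791,0.1886,0.3],[-0.066,0,0,0,-0.791,0.1886,0.3],[-0.066,0,0,0,-0.791,0.1886,0.3],[-0.066,0,0,0,-0.791,0.1886,0.3]]' 12
python3 - <<'E'
from h import *
st()
tgt([442.1,289.7,72.4],-92.1)
E
```

```text
clock: 19.2
eef_pos: [442.3, 289.2, 123.3]
eef_rot: [-0.178, 1.57, 2.925]
wrist_force: [0.3, 0.0, -1.1]
finger_gap: 45.1
t 19.20 [442.3 289.2 123.3] toolx [-0.001  0.    -1.   ] jaw yaw -92.2 F [ 0.3  0.  -1.1] gap 45.1 q [0.51 0.35 1.68 0.   1.11 2.12]
 row [-0.0005  0.0002  0.    ] [ 0.1696 -0.0016  0.0007] n>=0.8
```

```bash
python3 -m handwheel '[[0,0,0,0.06,-0.0015,0,0.3],[0,0,0,0.12,-0.0015,0,0.3],[0,0,0,0.145,-0.0015,0,0.3],[0,0,0,0.16,-0.0015,0,0.3],[0,0,0,0.167,-0.0015,0,0.3],[0,0,0,0.17,-0.0015,0,0.3],[0,0,0,0.171,-0.0015,0,0.3],[0,0,0,0.171,-0.0015,0,0.3]]' 12
python3 -m handwheel '[[0,0,0,0,0,0,0.49],[0,0,0,0,0,0,0.51],[0,0,0,0,0,0,0.56],[0,0,0,0,0,0,0.66],[0,0,0,-0.05,0,0,0.66],[0,0,0,-0.15,0,0,0.66],[0,0,0,-0.35,0,0,0.66],[0,0,0,-0.5,0,0,0.66],[0,0,0,-0.55,0,0,0.66],[0,0,0,-0.55,0,0,0.66]]' 12
python3 - <<'E'
from h import *
st()
tgt([462,69,269],-90)
E
```

```text
clock: 20.2
eef_pos: [442.5, 289.7, 72.3]
eef_rot: [-0.893, 1.57, 2.21]
wrist_force: [0.2, -1.2, 2.2]
finger_gap: 44.7
clock: 21.45
eef_pos: [442.6, 289.7, 237.8]
eef_rot: [-2.217, 1.57, 0.887]
wrist_force: [0.4, -0.1, 0.3]
finger_gap: 62.5
t 21.45 [442.6 289.7 237.8] toolx [ 0.001  0.001 -1.   ] jaw yaw -92.2 F [ 0.4 -0.1  0.3] gap 62.5 q [0.51 0.23 1.55 0.   1.36 2.12]
 row [-0.0122 -0.0002  0.0003] [-0.1046  0.7325 -0.0929] n>=3.6
```

```bash
python3 -m handwheel '[[-0.012,0,0,-0.1,0.2,-0.05,0.7],[-0.012,0,0,-0.104,0.4,-0.09,0.7],[-0.012,0,0,-0.104,0.6,-0.092,0.7],[-0.012,0,0,-0.104,0.732,-0.092,0.7],[-0.012,0,0,-0.104,0.732,-0.092,0.7],[-0.012,0,0,-0.104,0.732,-0.092,0.7]]' 12
python3 look.py q
```

```text
clock: 22.2
eef_pos: [461.5, 69.5, 267.8]
eef_rot: [-0.826, 1.569, 2.315]
wrist_force: [-0.6, -0.9, 0.5]
finger_gap: 66.2
t 22.20 [461.5  69.5 267.8] toolx [-0.001  0.001 -1.   ] jaw yaw -90.0 F [-0.6 -0.9  0.5] gap 66.2 q [0.07 0.07 1.66 0.   1.41 1.64]
IN TRAY [439.5 210.9  73.5] yaw 173 [213. 204.]
egg [526.6 -42.2  34.5] yaw 18 [44.4 61.9] [398. 137.]
egg [531.8  42.9  34.5] yaw 5 [43.5 61.2] [337. 133.]
egg [614.4 -36.5  34.5] yaw 21 [45.3 61.8] [398.  69.]
pk [521.1 206.8] [34.7 49.3]
pk [524.  286.6] [35.2 50.2]
pk [603.2 203.8] [34.8 49.9]
pk [605.7 283.6] [35.2 49.9]
```

View pics/q.png

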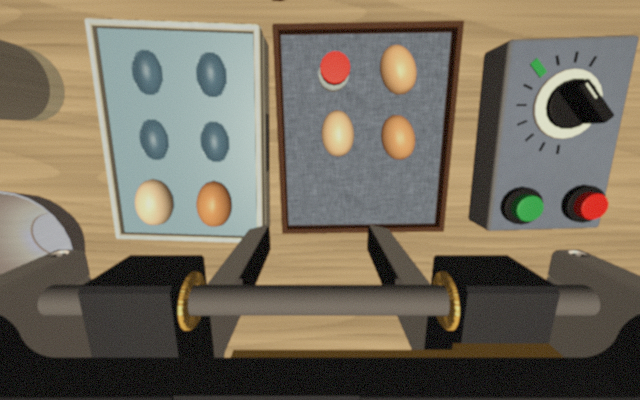

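```bash
python3 - <<'E'
from h import *
tgt([527,-41.2,33],-72.5)
E
```

```text
row [-0.0972  0.0002  0.0004] [ 0.7827  0.3712 -0.2187] n>=4.3
```

```bash
python3 -m handwheel '[[-0.05,0,0,0.1,0.19,-0.11,0.7],[-0.097,0,0,0.3,0.37,-0.218,0.7],[-0.097,0,0,0.5,0.371,-0.218,0.7],[-0.097,0,0,0.56,0.371,-0.218,0.7],[-0.097,0,0,0.67,0.371,-0.218,0.7],[-0.097,0,0,0.75,0.371,-0.218,0.7],[-0.097,0,0,0.782,0.371,-0.218,0.7],[-0.097,0,0,0.782,0.371,-0.218,0.7],[-0.097,0,0,0.782,0.371,-0.218,0.3],[-0.097,0,0,0.782,0.371,-0.218,0.3],[-0.097,0,0,0.782,0.371,-0.218,0.3],[-0.097,0,0,0.782,0.371,-0.218,0.3]]' 12
python3 -m handwheel '[[0,0,0,-0.03,0,0,0.3],[0,0,0,-0.12,0,0,0.3],[0,0,0,-0.27,0,0,0.3],[0,0,0,-0.3,0,0,0.3],[0,0,0,-0.3,0,0,0.3]]' 12
python3 - <<'E'
from h import *
st();im=camera('wrist');cv2.imwrite('pics/r.png',im[:,:,::-1])
tgt([521.1,206.8,124],-92.1)
E
```

```text
clock: 23.75
eef_pos: [527.1, -41.2, 33.8]
eef_rot: [-2.178, 1.57, 1.268]
wrist_force: [0.2, 0.7, 4.6]
finger_gap: 45.0
clock: 24.38
eef_pos: [527.0, -41.3, 123.9]
eef_rot: [-2.62, 1.57, 0.826]
wrist_force: [-0.1, -0.0, -1.7]
finger_gap: 44.3
t 24.38 [527.  -41.3 123.9] toolx [ 0.001  0.001 -1.   ] jaw yaw -72.5 F [-0.1 -0.  -1.7] gap 44.3 q [-0.15  0.35  1.68  0.    1.11  1.12]
 row [0.1087 0.0002 0.0004] [-0.0025 -0.7942 -0.2304] n>=4.0
```

View pics/r.png

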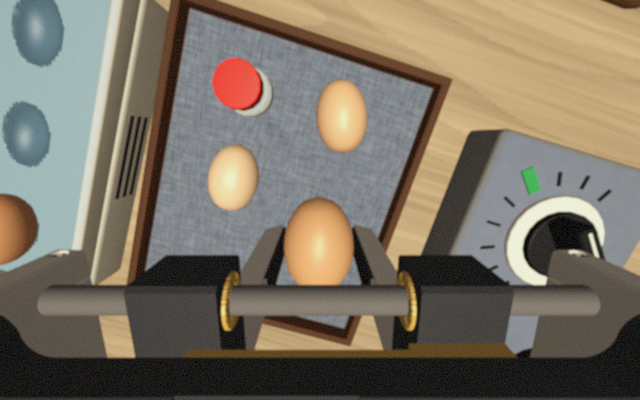

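```bash
python3 -m handwheel '[[0.04,0,0,-0.04,-0.12,-0.04,0.3],[0.09,0,0,-0.04,-0.32,-0.1,0.3],[0.1087,0,0,-0.04,-0.52,-0.17,0.3],[0.1087,0,0,-0.04,-0.7,-0.23,0.3],[0.1087,0,0,-0.03,-0.77,-0.23,0.3],[0.1087,0,0,0,-0.794,-0.23,0.3],[0.1087,0,0,0,-0.794,-0.23,0.3],[0.1087,0,0,0,-0.794,-0.23,0.3]]' 12
python3 - <<'E'
from h import *
st()
tgt([521.1,207,72.4],-92.1)
E
```

```text
clock: 25.42
eef_pos: [521.2, 205.7, 123.0]
eef_rot: [-0.548, 1.569, 2.555]
wrist_force: [-0.3, 0.7, -0.5]
finger_gap: 44.5
t 25.43 [521.2 205.7 123. ] toolx [-0.001  0.001 -1.   ] jaw yaw -92.2 F [-0.3  0.7 -0.5] gap 44.5 q [0.31 0.41 1.59 0.   1.14 1.92]
 row [-0.0004  0.0004  0.0003] [ 0.1685 -0.0042  0.0003] n>=0.8
```

```bash
python3 -m handwheel '[[0,0,0,0.06,-0.004,0,0.3],[0,0,0,0.12,-0.004,0,0.3],[0,0,0,0.145,-0.004,0,0.3],[0,0,0,0.16,-0.004,0,0.3],[0,0,0,0.167,-0.004,0,0.3],[0,0,0,0.169,-0.004,0,0.3],[0,0,0,0.17,-0.004,0,0.3],[0,0,0,0.17,-0.004,0,0.3]]' 12
python3 -m handwheel '[[0,0,0,0,0,0,0.49],[0,0,0,0,0,0,0.51],[0,0,0,0,0,0,0.56],[0,0,0,0,0,0,0.66],[0,0,0,-0.05,0,0,0.66],[0,0,0,-0.15,0,0,0.66],[0,0,0,-0.35,0,0,0.66],[0,0,0,-0.5,0,0,0.66],[0,0,0,-0.55,0,0,0.66],[0,0,0,-0.55,0,0,0.66]]' 12
python3 - <<'E'
from h import *
st()
tgt([462,69,269],-90)
E
```

```text
clock: 26.42
eef_pos: [521.4, 207.0, 72.4]
eef_rot: [-1.072, 1.57, 2.032]
wrist_force: [-0.7, -0.9, 2.6]
finger_gap: 44.4
clock: 27.68
eef_pos: [521.6, 206.8, 238.0]
eef_rot: [-1.94, 1.569, 1.164]
wrist_force: [0.3, -0.1, -1.5]
finger_gap: 62.0
t 27.68 [521.6 206.8 238. ] toolx [ 0.001  0.001 -1.   ] jaw yaw -92.2 F [ 0.3 -0.1 -1.5] gap 62.0 q [0.31 0.31 1.46 0.   1.38 1.92]
 row [-0.0121 -0.0002  0.0005] [-0.1042  0.4664  0.1809] n>=2.5
```

```bash
python3 -m handwheel '[[-0.012,0,0,-0.1,0.2,0.1,0.7],[-0.012,0,0,-0.104,0.4,0.18,0.7],[-0.012,0,0,-0.104,0.466,0.18,0.7],[-0.012,0,0,-0.104,0.466,0.18,0.7],[-0.012,0,0,-0.104,0.466,0.18,0.7]]' 12
python3 look.py s;python3 - <<'E'
from h import *
tgt([532,43.5,33],-85)
E
```

```text
clock: 28.3
eef_pos: [462.2, 69.5, 267.9]
eef_rot: [-0.904, 1.569, 2.237]
wrist_force: [0.4, -0.0, -0.3]
finger_gap: 66.3
t 28.30 [462.2  69.5 267.9] toolx [-0.001  0.001 -1.   ] jaw yaw -90.0 F [ 0.4 -0.  -0.3] gap 66.3 q [0.07 0.07 1.66 0.   1.41 1.64]
IN TRAY [439.5 210.9  73.5] yaw 172 [213. 204.]
IN TRAY [521.  207.7  73.5] yaw 177 [210. 142.]
egg [531.9  42.9  34.5] yaw 4 [43.6 61.6] [337. 134.]
egg [614.3 -36.7  34.5] yaw 19 [45.2 62.1] [398.  70.]
pk [523.8 286.5] [34.8 50.3]
pk [603.  203.8] [34.9 49.7]
pk [605.8 283.6] [35.2 50.6]
 row [-0.0277  0.0003  0.0005] [ 0.783   0.0888 -0.2334] n>=3.9
```

View pics/s.png

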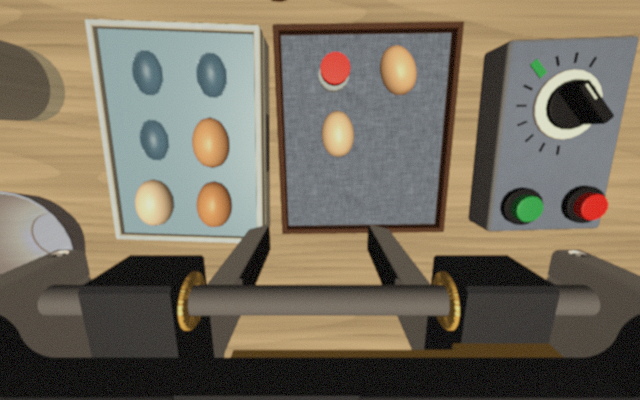

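Three seated. Next, the cream egg at (337,134).

```bash
python3 -m handwheel '[[-0.028,0,0,0.1,0.089,-0.12,0.7],[-0.028,0,0,0.3,0.089,-0.233,0.7],[-0.028,0,0,0.5,0.089,-0.233,0.7],[-0.028,0,0,0.56,0.089,-0.233,0.7],[-0.028,0,0,0.67,0.089,-0.233,0.7],[-0.028,0,0,0.75,0.089,-0.233,0.7],[-0.028,0,0,0.783,0.089,-0.233,0.7],[-0.028,0,0,0.783,0.089,-0.233,0.7],[-0.028,0,0,0.783,0.089,-0.233,0.3],[-0.028,0,0,0.783,0.089,-0.233,0.3],[-0.028,0,0,0.783,0.089,-0.233,0.3],[-0.028,0,0,0.783,0.089,-0.233,0.3]]' 12
python3 -m handwheel '[[0,0,0,-0.03,0,0,0.3],[0,0,0,-0.12,0,0,0.3],[0,0,0,-0.27,0,0,0.3],[0,0,0,-0.3,0,0,0.3],[0,0,0,-0.3,0,0,0.3]]' 12
python3 - <<'E'
from h import *
st();im=camera('wrist');cv2.imwrite('pics/t.png',im[:,:,::-1])
tgt([523.9,286.6,124],-92.1)
E
```

```text
clock: 29.85
eef_pos: [532.2, 43.5, 33.6]
eef_rot: [-1.661, 1.569, 1.568]
wrist_force: [-0.1, 1.3, 5.9]
finger_gap: 44.8
clock: 30.48
eef_pos: [532.2, 43.3, 123.7]
eef_rot: [-1.992, 1.569, 1.237]
wrist_force: [-0.4, -0.4, -2.4]
finger_gap: 44.5
t 30.48 [532.2  43.3 123.7] toolx [ 0.001  0.002 -1.   ] jaw yaw -84.9 F [-0.4 -0.4 -2.4] gap 44.5 q [0.01 0.36 1.67 0.   1.12 1.49]
 row [0.0397 0.0003 0.0005] [-0.0029 -0.8101 -0.0452] n>=3.9
```

View pics/t.png

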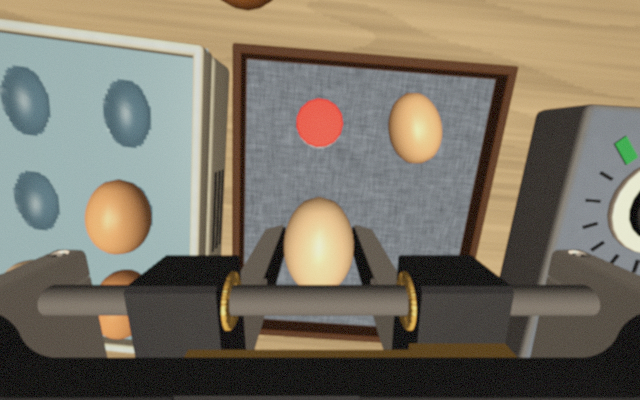

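Egg held squarely; carry it high over the seated eggs.

```bash
python3 -m handwheel '[[0.02,0,0,-0.15,-0.1,-0.01,0.3],[0.04,0,0,-0.15,-0.3,-0.03,0.3],[0.04,0,0,-0.15,-0.5,-0.045,0.3],[0.04,0,0,-0.15,-0.7,-0.045,0.3],[0.04,0,0,-0.12,-0.78,-0.045,0.3],[0.04,0,0,-0.05,-0.81,-0.045,0.3],[0.04,0,0,0,-0.81,-0.045,0.3],[0.04,0,0,0,-0.81,-0.045,0.3],[0.04,0,0,0,-0.81,-0.045,0.3]]' 12
python3 - <<'E'
from h import *
st()
tgt([523.9,286.7,72.2],-92.1)
E
```

```text
clock: 31.65
eef_pos: [524.2, 286.1, 123.6]
eef_rot: [-1.101, 1.569, 2.003]
wrist_force: [-0.2, 0.9, 0.3]
finger_gap: 44.6
t 31.65 [524.2 286.1 123.6] toolx [-0.001  0.002 -1.   ] jaw yaw -92.2 F [-0.2  0.9  0.3] gap 44.6 q [0.44 0.49 1.48 0.   1.18 2.05]
 row [-0.0005  0.0003  0.0005] [ 0.1712 -0.0018  0.0009] n>=0.8
```

```bash
python3 -m handwheel '[[0,0,0,0.06,-0.002,0,0.3],[0,0,0,0.12,-0.002,0,0.3],[0,0,0,0.145,-0.002,0,0.3],[0,0,0,0.16,-0.002,0,0.3],[0,0,0,0.168,-0.002,0,0.3],[0,0,0,0.171,-0.002,0,0.3],[0,0,0,0.172,-0.002,0,0.3],[0,0,0,0.172,-0.002,0,0.3]]' 12
python3 -m handwheel '[[0,0,0,0,0,0,0.49],[0,0,0,0,0,0,0.51],[0,0,0,0,0,0,0.56],[0,0,0,0,0,0,0.66],[0,0,0,-0.05,0,0,0.66],[0,0,0,-0.15,0,0,0.66],[0,0,0,-0.35,0,0,0.66],[0,0,0,-0.5,0,0,0.66],[0,0,0,-0.55,0,0,0.66],[0,0,0,-0.55,0,0,0.66]]' 12
python3 - <<'E'
from h import *
st()
tgt([500,60,269],-90)
E
```

```text
clock: 32.65
eef_pos: [524.4, 286.8, 72.3]
eef_rot: [-1.486, 1.569, 1.617]
wrist_force: [-0.9, -0.4, 1.7]
finger_gap: 44.7
clock: 33.9
eef_pos: [524.5, 286.5, 237.9]
eef_rot: [-1.909, 1.568, 1.194]
wrist_force: [0.2, 0.2, -1.1]
finger_gap: 62.1
t 33.90 [524.5 286.5 237.9] toolx [ 0.001  0.002 -1.   ] jaw yaw -92.2 F [ 0.2  0.2 -1.1] gap 62.1 q [0.44 0.39 1.34 0.   1.41 2.05]
 row [-0.0122 -0.0003  0.0008] [-0.1056  0.7574  0.0525] n>=3.7
```

```bash
python3 -m handwheel '[[-0.012,0,0,-0.1,0.2,0.02,0.7],[-0.012,0,0,-0.105,0.4,0.05,0.7],[-0.012,0,0,-0.105,0.6,0.05,0.7],[-0.012,0,0,-0.105,0.757,0.05,0.7],[-0.012,0,0,-0.105,0.757,0.05,0.7],[-0.012,0,0,-0.105,0.757,0.05,0.7]]' 12
python3 look.py u;python3 - <<'E'
from h import *
tgt([614.5,-35.8,33],-70.5)
E
```

```text
clock: 34.65
eef_pos: [500.5, 60.4, 267.7]
eef_rot: [-1.193, 1.568, 1.948]
wrist_force: [0.4, 0.3, -0.7]
finger_gap: 65.9
t 34.65 [500.5  60.4 267.7] toolx [-0.001  0.002 -1.   ] jaw yaw -90.0 F [ 0.4  0.3 -0.7] gap 65.9 q [0.05 0.16 1.57 0.   1.42 1.62]
IN TRAY [439.  211.1  73.5] yaw 172 [209. 232.]
IN TRAY [520.5 207.8  73.5] yaw 175 [206. 173.]
IN TRAY [523.7 288.6  73.5] yaw 173 [144. 170.]
egg [614.  -36.5  34.5] yaw 21 [44.9 61.6] [390. 100.]
pk [603.1 203.9] [34.7 49.7]
pk [605.8 283.6] [35.2 50. ]
 row [-1.083e-01  1.000e-04  8.000e-04] [ 0.7819  0.3242 -0.3802] n>=4.5
```

View pics/u.png

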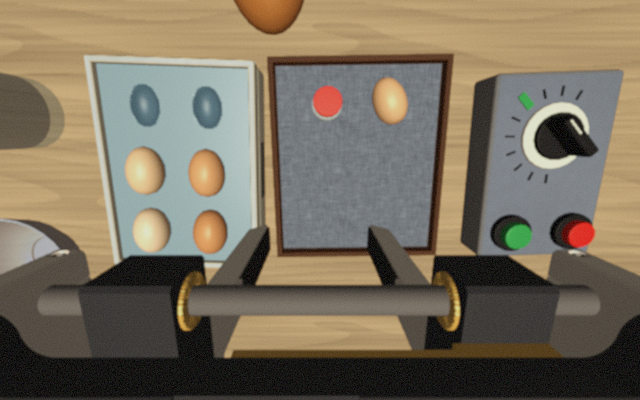

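```bash
python3 -m handwheel '[[-0.05,0,0,0.1,0.16,-0.19,0.7],[-0.1,0,0,0.25,0.324,-0.38,0.7],[-0.108,0,0,0.42,0.324,-0.38,0.7],[-0.108,0,0,0.56,0.324,-0.38,0.7],[-0.108,0,0,0.65,0.324,-0.38,0.7],[-0.108,0,0,0.74,0.324,-0.38,0.7],[-0.108,0,0,0.782,0.324,-0.38,0.7],[-0.108,0,0,0.782,0.324,-0.38,0.7],[-0.108,0,0,0.782,0.324,-0.38,0.3],[-0.108,0,0,0.782,0.324,-0.38,0.3],[-0.108,0,0,0.782,0.324,-0.38,0.3],[-0.108,0,0,0.782,0.324,-0.38,0.3]]' 12
python3 -m handwheel '[[0,0,0,-0.03,0,0,0.3],[0,0,0,-0.12,0,0,0.3],[0,0,0,-0.3,0,0,0.3],[0,0,0,-0.4,0,0,0.3],[0,0,0,-0.4,0,0,0.3],[0,0,0,-0.4,0,0,0.3]]' 12
python3 - <<'E'
from h import *
st();im=camera('wrist');cv2.imwrite('pics/v.png',im[:,:,::-1])
tgt([603,203.9,124],-92.1)
E
```

```text
clock: 36.2
eef_pos: [614.9, -35.7, 33.7]
eef_rot: [-2.176, 1.568, 1.305]
wrist_force: [0.4, 1.2, 4.9]
finger_gap: 44.8
clock: 36.95
eef_pos: [614.2, -36.0, 152.4]
eef_rot: [-1.455, 1.568, 2.026]
wrist_force: [-0.6, 0.7, -1.6]
finger_gap: 45.0
t 36.95 [614.2 -36.  152.4] toolx [-0.001  0.003 -1.   ] jaw yaw -70.6 F [-0.6  0.7 -1.6] gap 45.0 q [-0.12  0.5   1.39  0.    1.25  1.11]
 row [0.1197 0.0005 0.001 ] [ 0.0959 -0.766  -0.2314] n>=3.9
```

View pics/v.png

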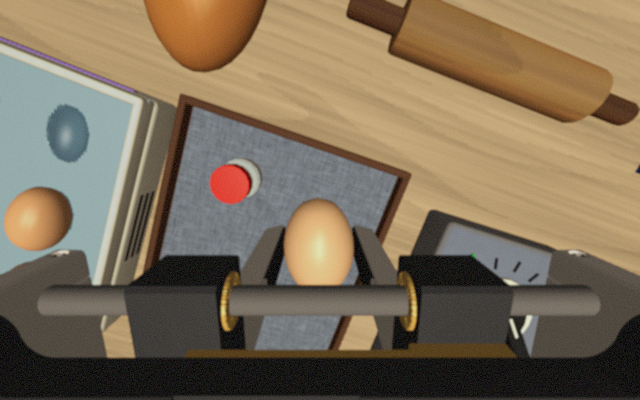

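```bash
python3 -m handwheel '[[0.04,0,0,0,-0.12,-0.04,0.3],[0.09,0,0,0,-0.32,-0.1,0.3],[0.12,0,0,0,-0.52,-0.17,0.3],[0.12,0,0,0.02,-0.7,-0.231,0.3],[0.12,0,0,0.06,-0.75,-0.231,0.3],[0.12,0,0,0.096,-0.766,-0.231,0.3],[0.12,0,0,0.096,-0.766,-0.231,0.3],[0.12,0,0,0.096,-0.766,-0.231,0.3]]' 12
python3 - <<'E'
from h import *
st()
tgt([603,204.1,72.3],-92.1)
E
```

```text
clock: 38.0
eef_pos: [603.3, 202.6, 124.2]
eef_rot: [-0.986, 1.568, 2.117]
wrist_force: [-0.1, 0.0, -0.4]
finger_gap: 44.6
t 38.00 [603.3 202.6 124.2] toolx [-0.002  0.003 -1.   ] jaw yaw -92.2 F [-0.1  0.  -0.4] gap 44.6 q [0.27 0.57 1.35 0.   1.22 1.87]
 row [-0.0008  0.0006  0.0008] [ 0.173  -0.0046  0.001 ] n>=0.8
```

```bash
python3 -m handwheel '[[0,0,0,0.06,-0.004,0,0.3],[0,0,0,0.12,-0.004,0,0.3],[0,0,0,0.145,-0.004,0,0.3],[0,0,0,0.16,-0.004,0,0.3],[0,0,0,0.169,-0.004,0,0.3],[0,0,0,0.173,-0.004,0,0.3],[0,0,0,0.174,-0.004,0,0.3],[0,0,0,0.174,-0.004,0,0.3]]' 12
python3 -m handwheel '[[0,0,0,0,0,0,0.49],[0,0,0,0,0,0,0.51],[0,0,0,0,0,0,0.56],[0,0,0,0,0,0,0.66],[0,0,0,-0.05,0,0,0.66],[0,0,0,-0.15,0,0,0.66],[0,0,0,-0.35,0,0,0.66],[0,0,0,-0.5,0,0,0.66],[0,0,0,-0.55,0,0,0.66],[0,0,0,-0.55,0,0,0.66]]' 12
python3 - <<'E'
from h import *
st()
tgt([490,10,269],-90)
E
```

```text
clock: 39.0
eef_pos: [603.5, 204.0, 72.4]
eef_rot: [-1.187, 1.568, 1.915]
wrist_force: [-0.0, -0.1, 2.3]
finger_gap: 44.9
clock: 40.25
eef_pos: [603.7, 203.5, 238.0]
eef_rot: [-1.578, 1.568, 1.525]
wrist_force: [0.4, -1.4, -0.7]
finger_gap: 62.1
t 40.25 [603.7 203.5 238. ] toolx [ 0.     0.003 -1.   ] jaw yaw -92.2 F [ 0.4 -1.4 -0.7] gap 62.1 q [0.27 0.48 1.21 0.   1.44 1.88]
 row [-0.0125 -0.      0.001 ] [-0.1054  0.659   0.3535] n>=3.6
```

```bash
python3 -m handwheel '[[-0.012,0,0.001,-0.1,0.2,0.1,0],[-0.012,0,0.001,-0.105,0.4,0.2,0],[-0.012,0,0.001,-0.105,0.6,0.35,0],[-0.012,0,0.001,-0.105,0.66,0.353,0],[-0.012,0,0.001,-0.105,0.66,0.353,0],[-0.012,0,0.001,-0.105,0.66,0.353,0]]' 12
python3 look.py w
```

```text
clock: 41.0
eef_pos: [490.1, 10.1, 267.8]
eef_rot: [-0.186, 1.569, 2.954]
wrist_force: [-0.3, 0.3, -0.7]
finger_gap: 5.5
t 41.00 [490.1  10.1 267.8] toolx [-0.002  0.    -1.   ] jaw yaw -90.1 F [-0.3  0.3 -0.7] gap 5.5 q [-0.05  0.13  1.6   0.    1.41  1.52]
IN TRAY [438.9 211.9  73.5] yaw 171 [171. 225.]
IN TRAY [520.6 208.8  73.5] yaw 175 [165. 165.]
IN TRAY [523.8 289.5  73.5] yaw 172 [102. 163.]
IN TRAY [602.9 205.5  73.5] yaw 2 [159.  98.]
pk [605.9 283.4] [35.3 50.3]
```

View pics/w.png

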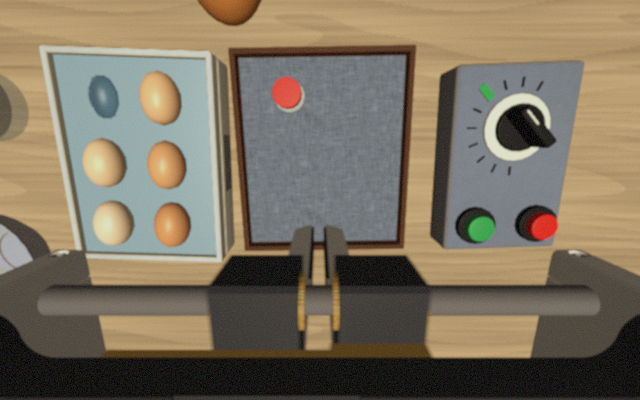

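```bash
python3 - <<'E'
from h import *
tgt([440,-208,200],-90)
E
```

```text
row [-0.0003  0.0005  0.0001] [0.2266 0.7281 0.1666] n>=3.7
```

```bash
python3 -m handwheel '[[0,0,0,0.1,0.2,0.05,0],[0,0,0,0.2,0.4,0.1,0],[0,0,0,0.226,0.6,0.166,0],[0,0,0,0.226,0.728,0.166,0],[0,0,0,0.226,0.728,0.166,0],[0,0,0,0.226,0.728,0.166,0]]' 12
python3 - <<'E'
from h import *
st();c=calibration('wrist');im=camera('wrist');cv2.imwrite('pics/x.png',im[:,:,::-1])
for n,lo,hi in(('red',(0,150,90),(8,255,255)),('green',(45,110,60),(80,255,255))):
    for b in blobs(im,lo,hi,100): print(n,np.round(b[0],1),b[1],np.round(ray(c,*b[0],84),1))
E
```

```text
clock: 41.8
eef_pos: [440.6, -207.0, 199.7]
eef_rot: [-0.399, 1.568, 2.742]
wrist_force: [-0.2, -0.2, 0.6]
finger_gap: 0.5
t 41.80 [ 440.6 -207.   199.7] toolx [-0.002  0.001 -1.   ] jaw yaw -90.0 F [-0.2 -0.2  0.6] gap 0.5 q [-0.51  0.17  1.71 -0.    1.26  1.06]
red [52.4 27.3] 1326 [604.1  35.8  84. ]
red [398.1 202.8] 948 [ 439.1 -290.9   84. ]
green [314.   28.3] 220 [ 603.3 -203.    84. ]
green [318.7 206. ] 822 [ 435.7 -207.3   84. ]
```

View pics/x.png

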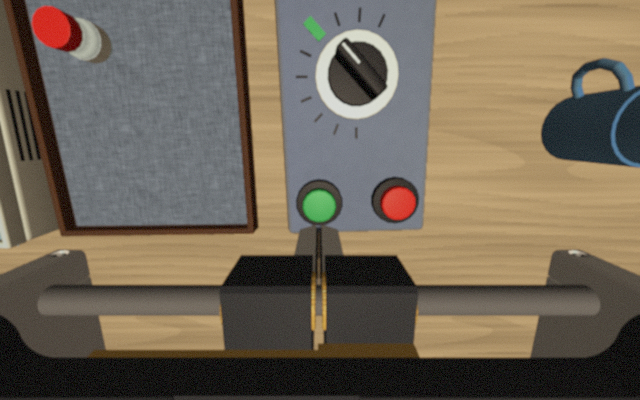

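```bash
python3 - <<'E'
from h import *
c=calibration('wrist')
im=cv2.imread('pics/x.png');cv2.imwrite('pics/y.png',cv2.resize(im[0:130,290:430],None,fx=5,fy=4.5,interpolation=cv2.INTER_CUBIC))
hsv=cv2.cvtColor(im,cv2.COLOR_BGR2HSV)
m=((hsv[:,:,2]>120)&(hsv[:,:,1]<60)).astype(np.uint8); m[:, :325]=0;m[:, 378:]=0;m[68:]=0;m[:36]=0
n,l,s,ce=cv2.connectedComponentsWithStats(m)
for i in range(1,n):
    if 15<s[i,4]<300:
        ys,xs=np.where(l==i);P=np.array([ray(c,x,y,97)[:2] for x,y in zip(xs,ys)]);w,V=np.linalg.eigh(np.cov(P.T));print(s[i],ce[i],np.degrees(np.arctan2(V[1,1],V[0,1]))%180,np.sqrt(w)*3.46)
tgt([437,-207.6,92],-90)
E
```

```text
[342  42  19  22 108] [350.66666667  52.67592593] 43.76176590198503 [ 3.44377688 22.56715344]
 row [0.0002 0.0006 0.0002] [0.3595 0.0032 0.0115] n>=1.7
```

View pics/y.png

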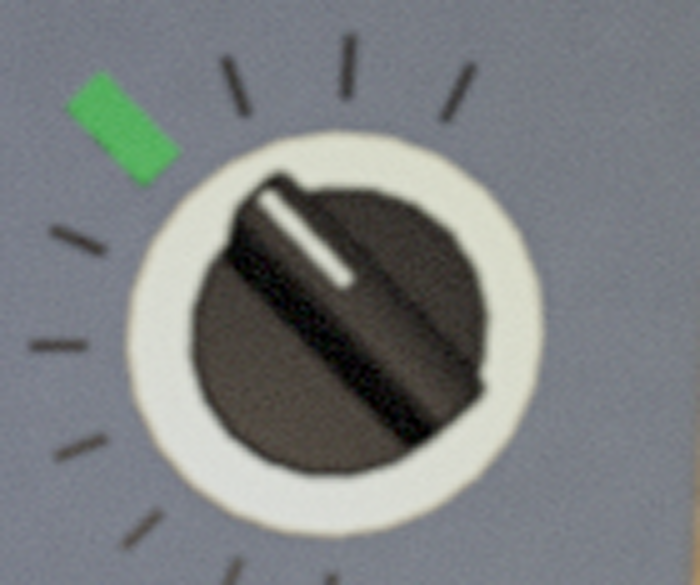

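```bash
python3 -m handwheel '[[0,0,0,0.18,0.003,0.0115,0],[0,0,0,0.33,0.003,0.0115,0],[0,0,0,0.355,0.003,0.0115,0],[0,0,0,0.355,0.003,0.0115,0],[0,0,0,0.355,0.003,0.0115,0]]' 15
python3 -m handwheel '[[0,0,0,0.015,0,0,0],[0,0,0,0.03,0,0,0],[0,0,0,0.036,0,0,0],[0,0,0,0.04,0,0,0],[0,0,0,0.04,0,0,0]]' 15
python3 -m handwheel '[[0,0,0,0.01,0,0,0],[0,0,0,0.01,0,0,0],[0,0,0,0.01,0,0,0]]' 15
python3 - <<'E'
from h import *
st();im=camera('wrist');cv2.imwrite('pics/z.png',im[:,:,::-1])
E
```

```text
clock: 42.48
eef_pos: [438.0, -207.7, 95.1]
eef_rot: [2.203, 1.57, -0.938]
wrist_force: [-0.5, 0.6, -0.0]
finger_gap: 0.3
clock: 43.1
eef_pos: [438.5, -208.0, 84.1]
eef_rot: [2.528, 1.568, -0.612]
wrist_force: [-0.7, 1.6, 12.4]
finger_gap: 0.5
clock: 43.48
eef_pos: [438.9, -208.1, 83.5]
eef_rot: [2.568, 1.567, -0.573]
wrist_force: [-12.4, 7.6, 36.0]
finger_gap: 0.7
t 43.48 [ 438.9 -208.1   83.5] toolx [ 0.003 -0.002 -1.   ] jaw yaw -89.9 F [-12.4   7.6  36. ] gap 0.7 q [-0.52  0.31  1.83 -0.    0.99  1.05]
```

View pics/z.png

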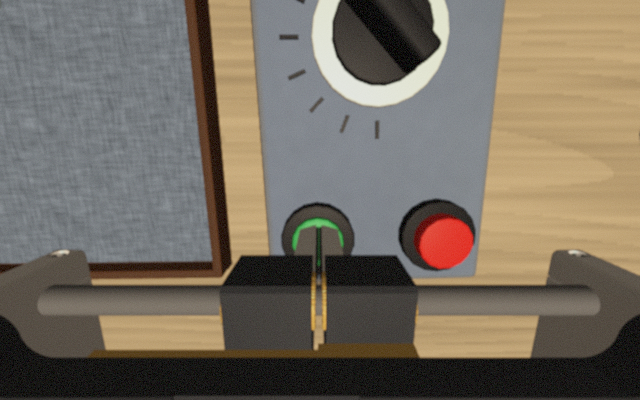

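Green key is flush in its ring (318,235), i.e. at the stop; red is up. Retract and check the tray.

```bash
python3 -m handwheel '[[0,0,0,-0.1,0,0,0],[0,0,0,-0.3,0,0,0],[0,0,0,-0.5,0,0,0],[0,0,0,-0.62,-0.2,0,0],[0,0,0,-0.62,-0.4,-0.1,0],[0,0,0,-0.62,-0.6,-0.17,0],[0,0,0,-0.62,-0.72,-0.17,0],[0,0,0,-0.62,-0.72,-0.17,0],[0,0,0,-0.62,-0.72,-0.17,0],[0,0,0,-0.62,-0.72,-0.17,0]]' 12
python3 look.py fin; python3 -c "
from h import *
im=camera('top');cv2.imwrite('pics/fintop.png',cv2.resize(im[165:275,190:435],None,fx=3.2,fy=3.2)[:,:,::-1])"
```

```text
clock: 44.78
eef_pos: [489.0, 7.3, 269.1]
eef_rot: [2.491, 1.567, -0.651]
wrist_force: [-0.0, -0.1, -0.7]
finger_gap: 0.2
t 44.77 [489.    7.3 269.1] toolx [ 0.003 -0.002 -1.   ] jaw yaw -90.0 F [-0.  -0.1 -0.7] gap 0.2 q [-0.06  0.12  1.61 -0.    1.41  1.51]
IN TRAY [438.9 211.8  73.5] yaw 171 [168. 224.]
IN TRAY [520.7 208.6  73.5] yaw 175 [163. 164.]
IN TRAY [523.8 289.5  73.5] yaw 173 [100. 162.]
IN TRAY [602.9 205.4  73.5] yaw 2 [157.  97.]
pk [605.7 283.3] [35.3 50.7]
```

View pics/fin.png

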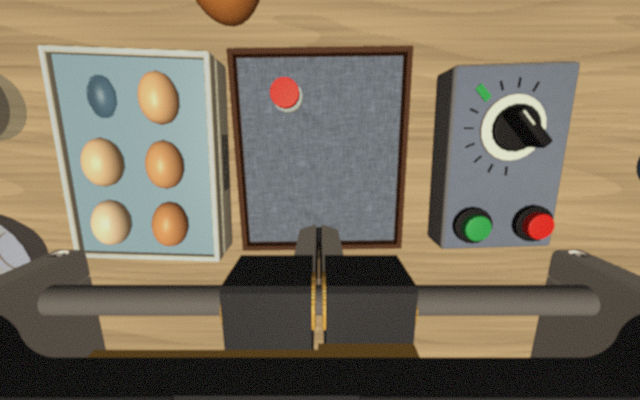

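View pics/fintop.png

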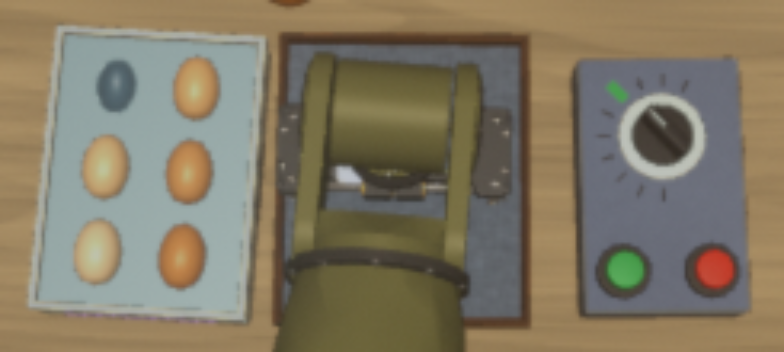

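```bash
python3 - <<'E'
from h import *
c=calibration('wrist');print(ray(c,109.5,222,73.5), telemetry.read_state()['clock'])
from cell import order
print(order.sign_off())
E
```

```text
[442.49163759 291.84419031  73.5       ] 44.875
the job is handed in; nothing more can be done
None
```

I ran the whole batch and handed it in at about 45 s on the robot's clock. The hand-in gives no verdict.

**Sequence:** I pressed the red key to its stop and let it up. I then turned the dial clockwise to the green mark and moved all five eggs one by one into their own pockets with a 12 N grip. Last, I pressed the green key to its stop and released it.

**Last checks:**
- **Eggs:** all five measured within about 3 mm of their pocket centres, with long axes within about 7° of the sanitiser's x. The limits are 9 mm and 0.35 rad (20°). My automatic detector missed the cream egg nearest the robot in the final pictures. I read its centre from the picture by hand, about 2 mm from its pocket, and judged its alignment only by eye.
- **Dial:** just before the green key was pressed, the pointer measured 43.8° against about 44.2° for the mark. It looked unchanged afterwards.
- **Keys:** both looked up again after release. When pressed, each sat flush in its ring; I had no direct reading of its travel.
- **Forces:** the highest wrist force I read was about 44 N, during the red key press; the limit is 120 N. I could not measure the contact force on the eggs directly. The highest upward wrist reading during egg handling was 6.5 N.
- **Bystanders:** I did not measure them, but the spice jar and the others in view looked unmoved. No egg appeared to be knocked aside during the run.

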